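# Feel the springs of four clamps and clamp a glued panel with the firm ones

## Robot

A 6-joint arm with a two-finger parallel gripper is mounted at the origin on a cart in front of the work surface, level with it; the furniture and walls round the work are solid. World frame = base frame: x ahead of the robot, y to its left, z up, the work surface at z = 0. Lengths are in m, angles in rad, forces in N, time in s.
With the tool pointing down it reaches from about 0.4 to 0.825 m from the base axis. Payload 7 kg.
Tool frame: the origin (TCP) lies midway between the tips of the shut fingers; the grasp point (between the pads) lies hold_point_z behind it (hold_point_z is the distance from the TCP to the grasp point, in m); z points along the fingers, y is the line along which they close (so a half turn about z gives the same grasp; the last joint's range is limited). The gripper opens to 88 mm and grips with 3 to 60 N. Pads are 19 mm wide; open, the fingers measure 130 mm over their backs; the gripper's body (78 mm by 193 mm) begins 47 mm behind the grasp point.
Start: joints at [-0.988, 0.359, 0.012, 0, -1.224, -0.288], TCP at [0.196, -0.646, 0.227] pointing down, gripper open.
Joint ranges: [-3.07, 3.07], [-1.43, 2.12], [-1.02, 1.25], [-3.03, 1.67], [-3.05, -0], [-3.03, 3.03]. Speed limits (rad/s): [2.39, 2.39, 3.01, 3.14, 3.14, 3.14].

## Interface

Orientations are given as [roll, pitch, yaw] about the fixed x, y, z axes, in that order (R = Rz(yaw) Ry(pitch) Rx(roll)).
In Python, from station import * gives the robot as it stands.
- The arm moves only by the tool apply_moves, never from a script. Its argument "steps" is a list of rows, each an object with "translation": the shift along the world's x, y, z scaled (see below), a list of three; "rotation": the turn, a rotation vector about the world's x, y, z scaled (see below), a list of three. A call has exactly 10 rows; each row is the pose to reach, as a shift and turn from the pose commanded when the call began; what a row does not reach only later rows make up. The controller multiplies each number of a shift by 250 mm and each number of a turn by 30 degrees. A row lasts 1/12 s, in which the tool goes at most 41.7 mm and 7.16 degrees, less where a joint would pass 70% of its speed; a pose out of reach is approached as far as the arm can. A call with a number of a shift or a turn outside -1 to 1 is refused whole. A call with a gripper value outside its range is refused whole. "jaw" is the closure, from -1 (fully open) to 1 (shut), so that 0 is half open, set as the call begins (left out, the last holds). The fingers move at their own pace and stop on an object; "newtons" is the grip in N (left out, the last holds). Time passes only in rows, so rows that repeat a pose let the fingers close, or fill a call up. It gives the time, the measured TCP pose, the force, the opening and the grip force at its end, in the units of the state.
- get_state(): the state, without advancing time (a new reading comes with each control period).
- grab_frame(name): name is "side" or "top" or "wrist"; returns the picture (420x560x3 uint8, blue, green, red); there is no depth.
- camera_model(name): a dict with "fx", "fy", "cx", "cy" (pixels), "k1" (the pictures are not rectified: a ray, as slopes to the right and down, at radius r is drawn at 1 + k1 r^2 times it, then the intrinsics apply), "xyz" and "rotation" of the camera in the world. Camera axes: x right, y down, z forward; pixel columns grow to the right and rows downward; lengths in m; the calibration is good to about 2 mm. A picture is of the moment at which its call begins: read the wrist's pose just before it. camera_model takes no time and is no camera call; for the wrist camera it gives the pose at the moment of the call.
- job_done(): hands the job in; it is judged then, once.
The state is a dict: "t": time; "q": joint angles; "qd": joint speeds; "joint_efforts": joint torques, N m; "eef_pos": TCP position; "ee_rot": TCP orientation; "force": force on the tool from outside, world axes, zero at the start; "moment": the same for the moment, N m; "width": finger opening in m; "gripper_force": force on a finger pad.
Only numpy, scipy, OpenCV 4.12 (cv2) and the standard library are available. Lean on these libraries where they do the work, as an engineer would, in place of code of your own. Each camera call takes 0.05 s, during which the arm holds its last target. There are 200 camera calls.

## Task

Squeeze the handles of each spring clamp on the wooden rail gently, to feel whether its spring is still firm or has gone tired. Clip the firm clamps over the top edge of the glued plywood panel, jaws well down over the edge, so that they press its two sheets together, and put the tired ones in the grey scrap bin. Do not crush or ram anything, and leave the things lying about alone.

Things in the scene. Friction and masses are not known exactly. Their poses are not given: they have to be found in the camera images.
- clamp_rail: wooden board on edge on two feet, fixed on the bench: the rail the clamps are kept on. 10 mm thick (x), 250 mm long (y); level top edge 95 mm above its origin, which lies on the bench under its centre
- clamp_1: steel spring clamp like a big clothes-peg, at first biting over the top edge of the rail, jaws down, black handles up. Origin: on the hinge pin, at first 9 mm above the edge. x = the squeezing direction (across the rail), y = hinge pin (along the rail), z = up to the handles. Jaw pads 16 mm high, 18 mm wide, their middle 45 mm below the pin; the jaws end 54 mm below it
- clamp_2: as clamp_1; they look alike and may stand in any order. Handles 20 mm wide (y), 14 to 65 mm above the pin; 48 mm apart over their outsides (50 mm above the pin) while the pads are 10 mm apart. Squeezing the handles there by 10 mm opens the jaws by 9 mm; stop after about 20 mm. 0.11 kg. The pin's barrel (radius 7 mm) limits how deep an edge goes in
- clamp_3: as clamp_1. A firm spring takes 14 N on the handles (50 mm above the pin) before the jaws open from 10 mm and needs 20 N to yield 7 mm there; a tired spring yields from 3 N and is at its stop with 7 N. The numbers tell nothing of which are tired
- clamp_4: as clamp_1
- glued_panel: the freshly glued work: two plywood sheets face to face, standing on edge in a slotted wooden foot fixed on the bench. 10 mm thick (x), 150 mm long (y), level top edge 95 mm above its origin, which lies on the bench under its centre; the foot is 24 mm high, 59 mm wide
- scrap_bin: open grey plastic bin fixed on the bench, 200 (x) x 160 (y) x 45 mm, walls and floor 3 mm; origin on the bench under its centre
- tape_measure: yellow and black tape measure, 75 x 80 x 37 mm, a bystander; origin at the centre of its underside
- masking_tape: roll of masking tape lying flat, 96 mm across, 25 mm high, a bystander; origin at the centre of its underside
- marker: blue and white marker pen lying on the bench, 17 x 135 x 16 mm, a bystander; origin at the centre of its underside
- glue_brush: flat brush with a blue handle lying on the bench, 30 x 192 x 12 mm, a bystander; origin at the centre of its underside
There are look-alikes about, which are no part of the job. Leave any pink look-alike of the clamp_3 alone.

How it is judged:
By the outcome, as a careful person would: the job done as asked, in the order asked, and still so for the second after the job is handed in, with the robot touching nothing.
It also fails if it takes over 72 s, if anything falls off the work surface, if the arm or the gripper's body presses on something with over 40 N, if the wrist force passes 120 N, or if a joint passes its speed limit or range.

## Working session

There is one attempt and no reset: what is moved stays moved. The work goes in short steps, Python scripts to look and compute and a tool call to move; the robot and the scene stay as the last step left them, time stands still between calls to the robot, and variables do not carry over. Pictures are saved under pics/ and viewed, at most 10 in all, crops included, and the job is handed in when it is done.

Besides the shell and the picture viewer there is one more tool, called after "Call:" as name([rows], argument=value, ...), one row to a line, values as JSON. apply_moves: Moves the arm, as the interface text tells. Shifts and turns lie within -1 to 1; 1 stands for 250 mm of shift or 30 degrees of turn. Its arguments: {"type":"object","properties":{"steps":{"type":"array"},"jaw":{"type":"number"},"newtons":{"type":"number"}},"required":["steps"]}

```bash
mkdir -p pics; ls
python3 - <<'E'
from station import *
import cv2, numpy as np
s=get_state(); print(s)
for n in ["top","side"]:
    m=camera_model(n); print(n,m)
    cv2.imwrite(f"pics/{n}0.png",cv2.resize(grab_frame(n),(800,600),interpolation=cv2.INTER_CUBIC))
E
```

```text
pics
{'t': 0.0, 'q': array([-9.87898654e-01,  3.59379045e-01,  1.10681476e-02, -3.61061896e-04,
       -1.22410650e+00, -2.88094409e-01]), 'qd': array([ 0.00128151,  0.0001943 , -0.00014904, -0.00207844,  0.0017003 ,
        0.00025586]), 'joint_efforts': array([ 1.61805350e-03, -5.82719851e+01,  2.93057960e+01,  6.99688330e+00,
        6.78254830e-03, -1.68765077e-04]), 'eef_pos': array([ 0.19595369, -0.64541855,  0.22562984]), 'ee_rot': array([ 3.13994195e+00, -1.35199223e-04, -2.84691224e+00]), 'force': array([ 0.24251904,  0.4467776 , -0.15766314]), 'moment': array([0.01308249, 0.03129405, 0.01828736]), 'gripper_force': 0.0, 'width': 0.08806740318147539}
top {'fx': 433.01373340248773, 'fy': 433.01373340248773, 'cx': 270.84230892747127, 'cy': 210.2348446884907, 'k1': 0.02636540522327385, 'xyz': array([ 0.41858205, -0.10254185,  1.23752463]), 'rotation': array([-3.0405723 ,  0.00784137, -1.55129702])}
side {'fx': 536.4365775287687, 'fy': 536.4365775287687, 'cx': 264.2270723668203, 'cy': 216.93942310819264, 'k1': -0.15326733190238145, 'xyz': array([0.60778248, 0.95187267, 1.04645379]), 'rotation': array([-2.29298279, -0.0165831 ,  3.08934367])}
```

View pics/top0.png

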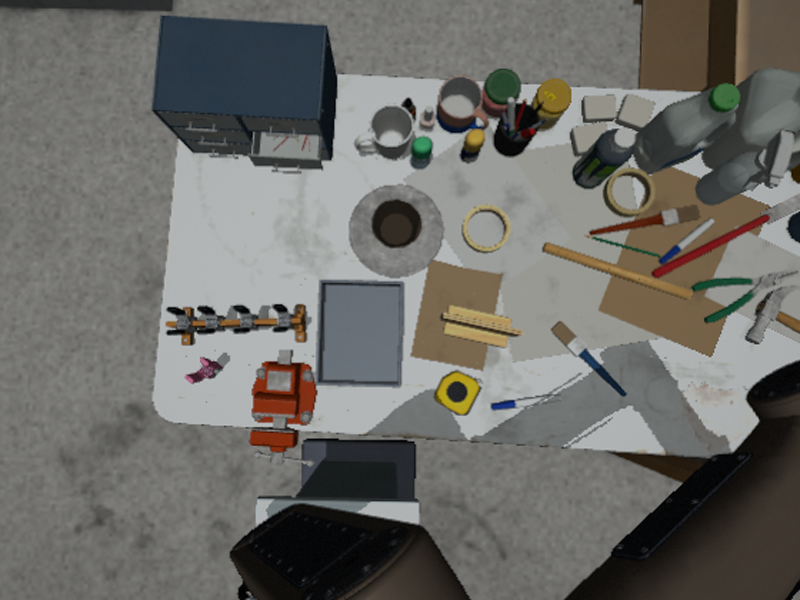

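View pics/side0.png

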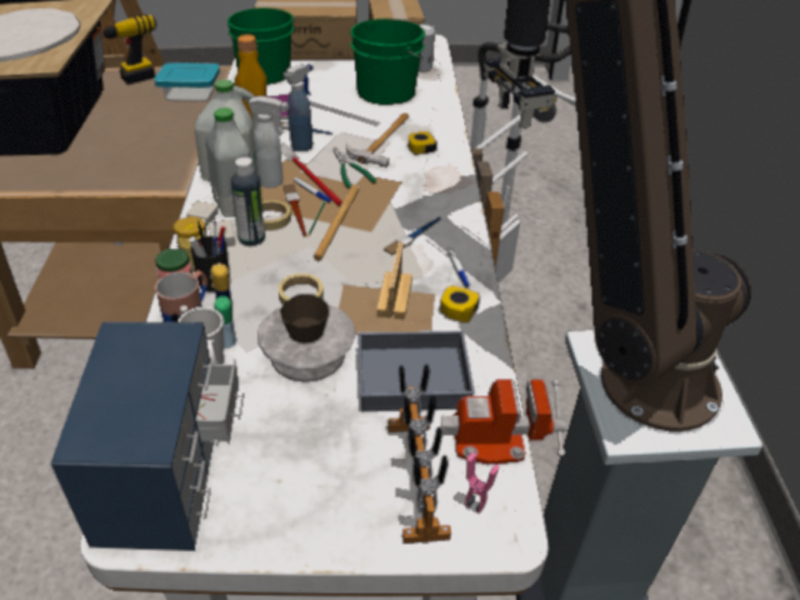

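The top view shows the rail with four black-handled clamps at about (180,320), (207,318), (245,318) and (285,315). The pink look-alike is at (205,370), the bin at (360,332), the panel at (480,325) and the vise at (285,390). The side view agrees. The black clamps biting the rail fit the description. The pink one lying on the bench does not, so I'll leave it alone.

```bash
cat > h.py <<'E'
from station import *
import cv2, numpy as np
from scipy.spatial.transform import Rotation as R
def K(m): return np.array([[m['fx'],0,m['cx']],[0,m['fy'],m['cy']],[0,0,1]])
def ray(m,uv):
    uv=np.atleast_2d(np.array(uv,float)); d=(uv-[m['cx'],m['cy']])/[m['fx'],m['fy']]
    s=d.copy()
    for _ in range(8): s=d/(1+m['k1']*(s**2).sum(1,keepdims=True))
    return np.c_[s,np.ones(len(s))]@R.from_euler('xyz',m['rotation']).as_matrix().T
def plane(m,uv,z):
    r=ray(m,uv); return m['xyz']+r*((z-m['xyz'][2])/r[:,2])[:,None]
def proj(m,p):
    c=(np.atleast_2d(p)-m['xyz'])@R.from_euler('xyz',m['rotation']).as_matrix()
    s=c[:,:2]/c[:,2:]; s=s*(1+m['k1']*(s**2).sum(1,keepdims=True))
    return s*[m['fx'],m['fy']]+[m['cx'],m['cy']]
E
python3 - <<'E'
from h import *
import station; print([x for x in dir(station) if not x.startswith('_')], getattr(station,'hold_point_z',None))
np.set_printoptions(precision=4,suppress=True)
m=camera_model("top")
f=lambda l,z: print(plane(m,np.array(l)*0.7,z))
f([(170,320),(305,315),(180,318),(207,316),(245,316),(285,314)],.1)
f([(443,312),(520,332)],.095)
f([(320,282),(403,282),(403,383),(320,383)],.045)
f([(253,400),(315,400),(285,352)],.1)
w=camera_model("wrist"); s=get_state(); T=R.from_euler('xyz',s['ee_rot']).as_matrix()
print(w, (w['xyz']-s['eef_pos'])@T); print((T.T@R.from_euler('xyz',w['rotation']).as_matrix()))
t=cv2.imread("pics/top0.png"); 
a=grab_frame("top"); b=grab_frame("side")
c1=cv2.resize(a[195:275,110:220],(800,None) if 0 else (440,320),interpolation=3); c2=cv2.resize(a[180:270,285:375],(320,320),interpolation=3)
c3=cv2.resize(b[250:385,255:360],(218,280),interpolation=3);c4=cv2.resize(b[160:235,230:315],(317,280),interpolation=3)
o=np.zeros((600,760,3),np.uint8); o[:320,:440]=c1;o[:320,440:]=c2;o[320:,:218]=c3;o[320:,218:535]=c4
cv2.imwrite("pics/c.png",o)
E
```

```text
['Unreachable', 'camera_model', 'get_state', 'grab_frame', 'hold_point_z', 'job_done'] 0.0188
[[0.4898 0.3073 0.1   ]
 [0.5037 0.0592 0.1   ]
 [0.4939 0.2892 0.1   ]
 [0.4985 0.2397 0.1   ]
 [0.4998 0.1698 0.1   ]
 [0.5048 0.0962 0.1   ]]
[[ 0.5144 -0.1956  0.095 ]
 [ 0.4802 -0.3375  0.095 ]]
[[ 0.5727  0.04    0.045 ]
 [ 0.5756 -0.1214  0.045 ]
 [ 0.3811 -0.1247  0.045 ]
 [ 0.378   0.034   0.045 ]]
[[0.347  0.1485 0.1   ]
 [0.3491 0.0358 0.1   ]
 [0.435  0.0936 0.1   ]]
{'fx': 372.9819582113422, 'fy': 372.9819582113422, 'cx': 276.9560275572081, 'cy': 213.61843868705822, 'k1': -0.04632805013548323, 'xyz': array([ 0.1325, -0.6648,  0.3843]), 'rotation': array([ 2.8914, -0.0023,  1.864 ])} [ 0.0663  0.0002 -0.1586]
[[-0.0014 -0.9688 -0.2477]
 [ 1.     -0.0016  0.0005]
 [-0.0009 -0.2477  0.9688]]
```

View pics/c.png

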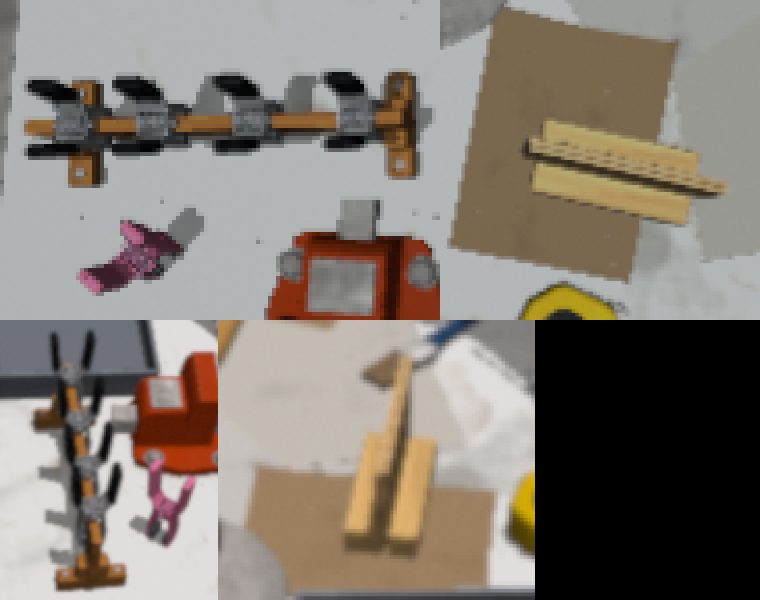

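The enlarged crop confirms it: four clamps bite the rail, with barrels at crop (72,120), (152,120), (248,120) and (355,115). The panel's top edge runs from (527,147) to (725,188). I'll move above the rail for a close look.

Call:
apply_moves([
  {"translation": [0.8, 0.8, 0.05], "rotation": [0, 0, 0.64]},
  {"translation": [0.8, 0.8, 0.05], "rotation": [0, 0, 0.64]},
  {"translation": [0.8, 0.8, 0.05], "rotation": [0, 0, 0.64]},
  {"translation": [0.8, 0.8, 0.05], "rotation": [0, 0, 0.64]},
  {"translation": [0.8, 0.8, 0.05], "rotation": [0, 0, 0.64]},
  {"translation": [0.8, 0.8, 0.05], "rotation": [0, 0, 0.64]},
  {"translation": [0.8, 0.8, 0.05], "rotation": [0, 0, 0.64]},
  {"translation": [0.8, 0.8, 0.05], "rotation": [0, 0, 0.64]},
  {"translation": [0.8, 0.8, 0.05], "rotation": [0, 0, 0.64]},
  {"translation": [0.8, 0.8, 0.05], "rotation": [0, 0, 0.64]},
], jaw=-1, newtons=8)

```text
t: 1.03
eef_pos: [0.3961, -0.4457, 0.239]
ee_rot: [3.141, -0.0, -2.511]
force: [-0.3, 0.0, -0.0]
width: 0.0874
gripper_force: 0.0
```

Call:
apply_moves([
  {"translation": [0.4, 1, 0], "rotation": [0, 0, 0.64]},
  {"translation": [0.4, 1, 0], "rotation": [0, 0, 0.64]},
  {"translation": [0.4, 1, 0], "rotation": [0, 0, 0.64]},
  {"translation": [0.4, 1, 0], "rotation": [0, 0, 0.64]},
  {"translation": [0.4, 1, 0], "rotation": [0, 0, 0.64]},
  {"translation": [0.4, 1, 0], "rotation": [0, 0, 0.64]},
  {"translation": [0.4, 1, 0], "rotation": [0, 0, 0.64]},
  {"translation": [0.4, 1, 0], "rotation": [0, 0, 0.64]},
  {"translation": [0.4, 1, 0], "rotation": [0, 0, 0.64]},
  {"translation": [0.4, 1, 0], "rotation": [0, 0, 0.64]},
])

```text
t: 1.87
eef_pos: [0.4956, -0.1969, 0.2389]
ee_rot: [3.141, -0.0, -2.178]
force: [0.2, 0.2, -0.0]
width: 0.0874
gripper_force: 0.0
```

Call:
apply_moves([
  {"translation": [0, 1, 0], "rotation": [0, 0, 0.64]},
  {"translation": [0, 1, 0], "rotation": [0, 0, 0.64]},
  {"translation": [0, 1, 0], "rotation": [0, 0, 0.64]},
  {"translation": [0, 1, 0], "rotation": [0, 0, 0.64]},
  {"translation": [0, 1, 0], "rotation": [0, 0, 0.64]},
  {"translation": [0, 1, 0], "rotation": [0, 0, 0.64]},
  {"translation": [0, 1, 0], "rotation": [0, 0, 0.64]},
  {"translation": [0, 1, 0], "rotation": [0, 0, 0.64]},
  {"translation": [0, 1, 0], "rotation": [0, 0, 0.64]},
  {"translation": [0, 1, 0], "rotation": [0, 0, 0.64]},
])

```text
t: 2.7
eef_pos: [0.4961, 0.0524, 0.2389]
ee_rot: [3.141, -0.0, -1.844]
force: [0.4, -0.1, -0.4]
width: 0.088
gripper_force: 0.0
```

Call:
apply_moves([
  {"translation": [0, 0.52, 0], "rotation": [0, 0, 0.62]},
  {"translation": [0, 0.52, 0], "rotation": [0, 0, 0.62]},
  {"translation": [0, 0.52, 0], "rotation": [0, 0, 0.62]},
  {"translation": [0, 0.52, 0], "rotation": [0, 0, 0.62]},
  {"translation": [0, 0.52, 0], "rotation": [0, 0, 0.62]},
  {"translation": [0, 0.52, 0], "rotation": [0, 0, 0.62]},
  {"translation": [0, 0.52, 0], "rotation": [0, 0, 0.62]},
  {"translation": [0, 0.52, 0], "rotation": [0, 0, 0.62]},
  {"translation": [0, 0.52, 0], "rotation": [0, 0, 0.62]},
  {"translation": [0, 0.52, 0], "rotation": [0, 0, 0.62]},
])

```text
t: 3.53
eef_pos: [0.4962, 0.1832, 0.2393]
ee_rot: [-3.141, 0.0, -1.518]
force: [-0.6, 0.2, 0.2]
width: 0.0876
gripper_force: 0.0
```

Run:
```python
from h import *
np.set_printoptions(precision=4,suppress=True)
s=get_state(); m=camera_model("wrist"); a=grab_frame("wrist"); print(s['t'],s['eef_pos'],np.degrees(s['ee_rot'])); np.save("w1.npy",a); np.save("w1m.npy",m,allow_pickle=True)
cv2.imwrite("pics/w1.png",cv2.resize(a,(800,600),interpolation=3))
t=camera_model("top"); print(plane(t,[(116.3,226.8),(213.8,224.5),(309.5,221.3),(365.1,232.9)],.095))
```

```text
3.5333 [0.4962 0.1832 0.2393] [-179.9849    0.0145  -86.9974]
[[ 0.4826  0.3158  0.095 ]
 [ 0.4935  0.0588  0.095 ]
 [ 0.5067 -0.1941  0.095 ]
 [ 0.4789 -0.3404  0.095 ]]
```

View pics/w1.png

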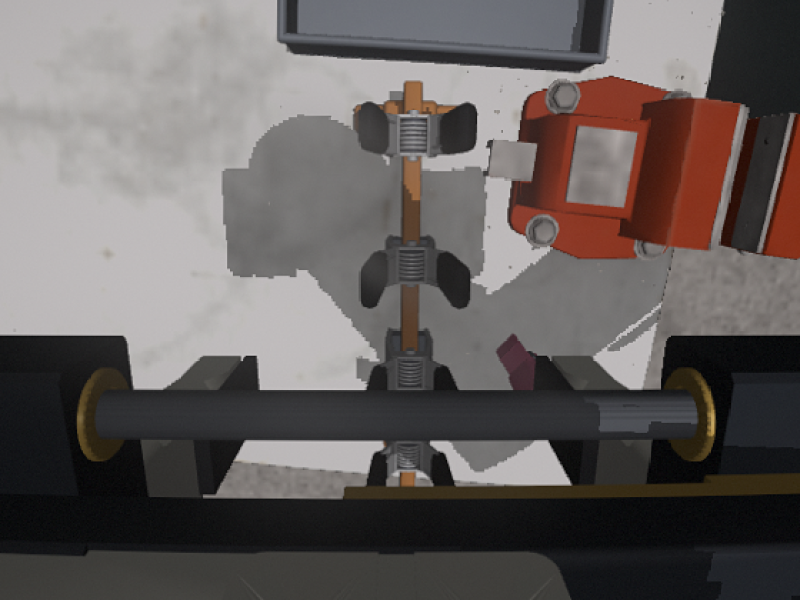

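The wrist view shows the four spring coils at (414,134), (411,265), (409,372) and (407,457). The rail runs upright near column 411. The vise is at right (490–800, 80–260), clear of the fingers.

Run:
```python
from h import *
np.set_printoptions(precision=4,suppress=True)
m=np.load("w1m.npy",allow_pickle=True).item(); f=lambda l,z: print(plane(m,np.array(l)*0.7,z))
f([(414,134),(411,265),(409,372),(407,457)],.108)
f([(413,90),(411,195),(410,320)],.095)
# handle outer edges, upper tips (z~.165)
f([(359,125),(477,125),(362,300),(470,300),(366,400),(457,400)],.165)
f([(488,160)],.1)
a=np.load("w1.npy"); hsv=cv2.cvtColor(a,cv2.COLOR_BGR2HSV); mk=cv2.inRange(hsv,(5,100,60),(20,255,255)); 
for r in (70,115,120,135,140,160,210,220,235): 
  x=np.where(mk[r,270:300])[0]+270
  if len(x): print(r,x.min(),x.max(), plane(m,[((x.min()+x.max())/2,r)],.095))
```

```text
[[0.491  0.0989 0.108 ]
 [0.4885 0.1681 0.108 ]
 [0.486  0.231  0.108 ]
 [0.4841 0.2863 0.108 ]]
[[0.4924 0.0755 0.095 ]
 [0.4903 0.1309 0.095 ]
 [0.4867 0.2033 0.095 ]]
[[0.5158 0.1001 0.165 ]
 [0.4666 0.0975 0.165 ]
 [0.5118 0.1752 0.165 ]
 [0.4632 0.1727 0.165 ]
 [0.5082 0.2238 0.165 ]
 [0.4652 0.2216 0.165 ]]
[[0.4499 0.1098 0.1   ]]
70 283 294 [[0.4926 0.0806 0.095 ]]
115 282 293 [[0.4914 0.1142 0.095 ]]
120 282 293 [[0.4912 0.1181 0.095 ]]
135 282 293 [[0.4906 0.1297 0.095 ]]
140 282 293 [[0.4903 0.1336 0.095 ]]
160 282 293 [[0.4894 0.1496 0.095 ]]
210 284 284 [[0.4899 0.1913 0.095 ]]
220 281 291 [[0.4878 0.1999 0.095 ]]
235 281 291 [[0.487  0.2131 0.095 ]]
```

Run:
```python
from h import *
np.set_printoptions(precision=4,suppress=True)
m=np.load("w1m.npy",allow_pickle=True).item(); t=camera_model("top"); s=camera_model("side")
def tri(L):
    A=np.zeros((3,3));b=np.zeros(3)
    for mm,uv in L:
        d=ray(mm,uv)[0]; d/=np.linalg.norm(d); P=np.eye(3)-np.outer(d,d); A+=P; b+=P@mm['xyz']
    return np.linalg.solve(A,b)
print(tri([(m,(420,117)),(t,(195,267)),(s,(332.5,283.5))]), tri([(m,(420,117)),(t,(195,267))]))
print(tri([(m,(359,112)),(t,(200,249.5))]))
```

```text
[0.3821 0.1078 0.083 ] [0.38   0.1086 0.0764]
[0.4253 0.1051 0.0376]
```

Call:
apply_moves([
  {"translation": [-0.049, 0.21, 0], "rotation": [0, 0, -0.017]},
  {"translation": [-0.049, 0.35, 0], "rotation": [0, 0, -0.017]},
  {"translation": [-0.049, 0.412, -0.05], "rotation": [0, 0, -0.017]},
  {"translation": [-0.049, 0.412, -0.14], "rotation": [0, 0, -0.017]},
  {"translation": [-0.049, 0.412, -0.24], "rotation": [0, 0, -0.017]},
  {"translation": [-0.049, 0.412, -0.32], "rotation": [0, 0, -0.017]},
  {"translation": [-0.049, 0.412, -0.37], "rotation": [0, 0, -0.017]},
  {"translation": [-0.049, 0.412, -0.4], "rotation": [0, 0, -0.017]},
  {"translation": [-0.049, 0.412, -0.417], "rotation": [0, 0, -0.017]},
  {"translation": [-0.049, 0.412, -0.417], "rotation": [0, 0, -0.017]},
])

```text
t: 4.42
eef_pos: [0.4838, 0.2869, 0.1344]
ee_rot: [3.141, -0.001, -1.526]
force: [-0.2, -0.8, -0.5]
width: 0.0877
gripper_force: 0.0
```

Call:
apply_moves([
  {"translation": [0, 0, 0], "rotation": [0, 0, 0]},
  {"translation": [0, 0, 0], "rotation": [0, 0, 0]},
  {"translation": [0, 0, 0], "rotation": [0, 0, 0]},
  {"translation": [0, 0, 0], "rotation": [0, 0, 0]},
  {"translation": [0, 0, 0], "rotation": [0, 0, 0]},
  {"translation": [0, 0, 0], "rotation": [0, 0, 0]},
  {"translation": [0, 0, 0], "rotation": [0, 0, 0]},
  {"translation": [0, 0, 0], "rotation": [0, 0, 0]},
  {"translation": [0, 0, 0], "rotation": [0, 0, 0]},
  {"translation": [0, 0, 0], "rotation": [0, 0, 0]},
], jaw=0.23, newtons=10)

```text
t: 5.25
eef_pos: [0.4838, 0.2871, 0.1348]
ee_rot: [3.142, -0.0, -1.526]
force: [-0.6, 1.0, 1.4]
width: 0.0495
gripper_force: 10.0
```

Clamp D is firm: it holds 49.5 mm at 10 N. Next is C.

Call:
apply_moves([
  {"translation": [0, 0, 0], "rotation": [0, 0, 0]},
  {"translation": [0, 0, 0], "rotation": [0, 0, 0]},
  {"translation": [0, 0, 0], "rotation": [0, 0, 0]},
  {"translation": [0, 0, 0], "rotation": [0, 0, 0]},
  {"translation": [0.002, -0.05, 0], "rotation": [0, 0, 0]},
  {"translation": [0.004, -0.11, 0], "rotation": [0, 0, 0]},
  {"translation": [0.007, -0.17, 0], "rotation": [0, 0, 0]},
  {"translation": [0.009, -0.21, 0], "rotation": [0, 0, 0]},
  {"translation": [0.009, -0.221, 0], "rotation": [0, 0, 0]},
  {"translation": [0.009, -0.221, 0], "rotation": [0, 0, 0]},
], jaw=-0.6)

```text
t: 6.08
eef_pos: [0.4862, 0.2306, 0.1351]
ee_rot: [-3.141, 0.0, -1.527]
force: [-0.4, 0.2, 0.0]
width: 0.0698
gripper_force: 0.0
```

Call:
apply_moves([
  {"translation": [0, 0, 0], "rotation": [0, 0, 0]},
  {"translation": [0, 0, 0], "rotation": [0, 0, 0]},
  {"translation": [0, 0, 0], "rotation": [0, 0, 0]},
  {"translation": [0, 0, 0], "rotation": [0, 0, 0]},
  {"translation": [0, 0, 0], "rotation": [0, 0, 0]},
  {"translation": [0, 0, 0], "rotation": [0, 0, 0]},
  {"translation": [0, 0, 0], "rotation": [0, 0, 0]},
  {"translation": [0, 0, 0], "rotation": [0, 0, 0]},
  {"translation": [0, 0, 0], "rotation": [0, 0, 0]},
  {"translation": [0, 0, 0], "rotation": [0, 0, 0]},
], jaw=0.23, newtons=10)

```text
t: 6.92
eef_pos: [0.4858, 0.232, 0.1355]
ee_rot: [3.141, 0.0, -1.525]
force: [-3.7, 0.3, 7.3]
width: 0.0344
gripper_force: 10.3
```

Call:
apply_moves([
  {"translation": [0, 0, 0], "rotation": [0, 0, 0]},
  {"translation": [0, 0, 0], "rotation": [0, 0, 0]},
  {"translation": [0, 0, 0], "rotation": [0, 0, 0]},
  {"translation": [0, 0, 0], "rotation": [0, 0, 0]},
  {"translation": [0.002, -0.05, 0], "rotation": [0, 0, 0]},
  {"translation": [0.004, -0.11, 0], "rotation": [0, 0, 0]},
  {"translation": [0.007, -0.17, 0], "rotation": [0, 0, 0]},
  {"translation": [0.009, -0.23, 0], "rotation": [0, 0, 0]},
  {"translation": [0.011, -0.252, 0], "rotation": [0, 0, 0]},
  {"translation": [0.011, -0.252, 0], "rotation": [0, 0, 0]},
], jaw=-0.6)

```text
t: 7.75
eef_pos: [0.4888, 0.1668, 0.135]
ee_rot: [-3.142, 0.0, -1.528]
force: [0.6, -0.1, 1.2]
width: 0.0701
gripper_force: 0.0
```

Call:
apply_moves([
  {"translation": [0, 0, 0], "rotation": [0, 0, 0]},
  {"translation": [0, 0, 0], "rotation": [0, 0, 0]},
  {"translation": [0, 0, 0], "rotation": [0, 0, 0]},
  {"translation": [0, 0, 0], "rotation": [0, 0, 0]},
  {"translation": [0, 0, 0], "rotation": [0, 0, 0]},
  {"translation": [0, 0, 0], "rotation": [0, 0, 0]},
  {"translation": [0, 0, 0], "rotation": [0, 0, 0]},
  {"translation": [0, 0, 0], "rotation": [0, 0, 0]},
  {"translation": [0, 0, 0], "rotation": [0, 0, 0]},
  {"translation": [0, 0, 0], "rotation": [0, 0, 0]},
], jaw=0.23, newtons=10)

```text
t: 8.58
eef_pos: [0.4888, 0.1689, 0.1348]
ee_rot: [3.142, -0.0, -1.526]
force: [-0.4, -0.1, -0.1]
width: 0.0494
gripper_force: 10.0
```

Call:
apply_moves([
  {"translation": [0, 0, 0], "rotation": [0, 0, 0]},
  {"translation": [0, 0, 0], "rotation": [0, 0, 0]},
  {"translation": [0, 0, 0], "rotation": [0, 0, 0]},
  {"translation": [0, 0, 0], "rotation": [0, 0, 0]},
  {"translation": [0.002, -0.05, 0], "rotation": [0, 0, 0]},
  {"translation": [0.004, -0.11, 0], "rotation": [0, 0, 0]},
  {"translation": [0.007, -0.18, 0], "rotation": [0, 0, 0]},
  {"translation": [0.009, -0.25, 0], "rotation": [0, 0, 0]},
  {"translation": [0.012, -0.277, 0], "rotation": [0, 0, 0]},
  {"translation": [0.012, -0.277, 0], "rotation": [0, 0, 0]},
], jaw=-0.6)

```text
t: 9.42
eef_pos: [0.4917, 0.0981, 0.1349]
ee_rot: [3.142, -0.0, -1.528]
force: [-0.1, -0.7, -0.0]
width: 0.0704
gripper_force: 0.0
```

Call:
apply_moves([
  {"translation": [0, 0, 0], "rotation": [0, 0, 0]},
  {"translation": [0, 0, 0], "rotation": [0, 0, 0]},
  {"translation": [0, 0, 0], "rotation": [0, 0, 0]},
  {"translation": [0, 0, 0], "rotation": [0, 0, 0]},
  {"translation": [0, 0, 0], "rotation": [0, 0, 0]},
  {"translation": [0, 0, 0], "rotation": [0, 0, 0]},
  {"translation": [0, 0, 0], "rotation": [0, 0, 0]},
  {"translation": [0, 0, 0], "rotation": [0, 0, 0]},
  {"translation": [0, 0, 0], "rotation": [0, 0, 0]},
  {"translation": [0, 0, 0], "rotation": [0, 0, 0]},
], jaw=0.23, newtons=10)

```text
t: 10.25
eef_pos: [0.4916, 0.0998, 0.1355]
ee_rot: [3.141, -0.0, -1.525]
force: [-3.9, 0.5, 7.7]
width: 0.035
gripper_force: 10.3
```

C and A are tired (they yield to 35 mm by 10 N), and B and D are firm (49.4 mm). I'm holding A, so I'll lift it off first.

Call:
apply_moves([
  {"translation": [0, 0, 0.02], "rotation": [0, 0, 0]},
  {"translation": [0, 0, 0.05], "rotation": [0, 0, 0]},
  {"translation": [0, 0, 0.09], "rotation": [0, 0, 0]},
  {"translation": [0, 0, 0.13], "rotation": [0, 0, 0]},
  {"translation": [0, 0, 0.17], "rotation": [0, 0, 0]},
  {"translation": [0, 0, 0.21], "rotation": [0, 0, 0]},
  {"translation": [0, 0, 0.25], "rotation": [0, 0, 0]},
  {"translation": [0, 0, 0.27], "rotation": [0, 0, 0]},
  {"translation": [0, 0, 0.28], "rotation": [0, 0, 0]},
  {"translation": [0, 0, 0.28], "rotation": [0, 0, 0]},
], jaw=0.3, newtons=12)

```text
t: 11.08
eef_pos: [0.4921, 0.0998, 0.2054]
ee_rot: [-3.141, 0.001, -1.526]
force: [0.4, -0.6, -1.6]
width: 0.0306
gripper_force: 8.4
```

Run:
```python
from h import *
s=get_state(); print(s['eef_pos'],s['width'],s['gripper_force'],s['force'],s['moment'])
a=grab_frame("side")[215:345,235:375]; b=grab_frame("wrist")
o=np.zeros((420,800,3),np.uint8); o[:371,:400]=cv2.resize(a,(400,371),interpolation=3); o[:300,400:]=cv2.resize(b,(400,300),interpolation=2)
cv2.imwrite("pics/l1.png",o)
```

```text
[0.49205086 0.09975224 0.20542991] 0.03063424826549186 8.42760160099715 [ 0.36924512 -0.64096911 -1.55861397] [ 0.00704252  0.07100629 -0.00168752]
```

View pics/l1.png

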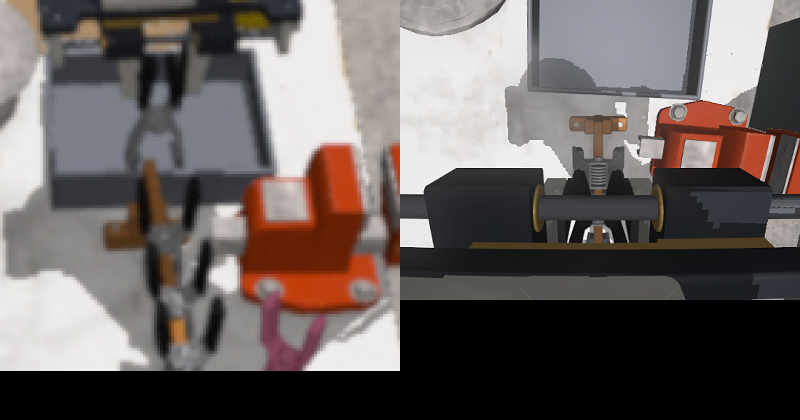

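Clamp A hangs upright from the gripper, at (160,130) in the left half. It goes to the bin tilted, so that it falls inward.

Call:
apply_moves([
  {"translation": [-0.04, -0.12, 0], "rotation": [0, 0, 0]},
  {"translation": [-0.09, -0.27, 0], "rotation": [-0.1, 0, 0]},
  {"translation": [-0.14, -0.42, 0], "rotation": [-0.3, 0, 0]},
  {"translation": [-0.19, -0.55, 0], "rotation": [-0.5, 0, 0]},
  {"translation": [-0.2, -0.62, 0], "rotation": [-0.7, 0, 0]},
  {"translation": [-0.2, -0.624, 0], "rotation": [-0.9, 0, 0]},
  {"translation": [-0.2, -0.624, -0.08], "rotation": [-1, 0, 0]},
  {"translation": [-0.2, -0.624, -0.18], "rotation": [-1, 0, 0]},
  {"translation": [-0.2, -0.624, -0.26], "rotation": [-1, 0, 0]},
  {"translation": [-0.2, -0.624, -0.3], "rotation": [-1, 0, 0]},
])

```text
t: 12.02
eef_pos: [0.4405, -0.0568, 0.1272]
ee_rot: [3.111, -0.525, -1.516]
force: [-0.3, 0.1, -1.4]
width: 0.031
gripper_force: 8.4
```

Call:
apply_moves([
  {"translation": [0, 0, -0.05], "rotation": [0, 0, 0]},
  {"translation": [0, 0, -0.09], "rotation": [0, 0, 0]},
  {"translation": [0, 0, -0.12], "rotation": [0, 0, 0]},
  {"translation": [0, 0, -0.13], "rotation": [0, 0, 0]},
  {"translation": [0, 0, -0.13], "rotation": [0, 0, 0]},
  {"translation": [0, 0, -0.13], "rotation": [0, 0, 0]},
  {"translation": [0, 0, -0.13], "rotation": [0, 0, 0]},
  {"translation": [0, 0, -0.13], "rotation": [0, 0, 0]},
  {"translation": [0, 0, -0.13], "rotation": [0, 0, 0]},
  {"translation": [0, 0, -0.13], "rotation": [0, 0, 0]},
])

```text
t: 12.85
eef_pos: [0.442, -0.0562, 0.0976]
ee_rot: [3.116, -0.523, -1.519]
force: [-0.9, 0.4, -2.3]
width: 0.0308
gripper_force: 8.4
```

Call:
apply_moves([
  {"translation": [0, 0, 0], "rotation": [0, 0, 0]},
  {"translation": [0, 0, 0], "rotation": [0, 0, 0]},
  {"translation": [0, 0, 0], "rotation": [0, 0, 0]},
  {"translation": [0, 0, 0], "rotation": [0, 0, 0]},
  {"translation": [0, 0.02, 0.04], "rotation": [0, 0, 0]},
  {"translation": [0, 0.05, 0.1], "rotation": [0, 0, 0]},
  {"translation": [0, 0.1, 0.18], "rotation": [0, 0, 0]},
  {"translation": [0, 0.15, 0.28], "rotation": [0, 0, 0]},
  {"translation": [0, 0.18, 0.38], "rotation": [0, 0, 0]},
  {"translation": [0, 0.2, 0.45], "rotation": [0, 0, 0]},
], jaw=-0.6)

```text
t: 13.68
eef_pos: [0.4424, -0.0052, 0.2119]
ee_rot: [3.117, -0.522, -1.519]
force: [0.5, 0.7, -0.6]
width: 0.07
gripper_force: 0.0
```

Run:
```python
from h import *
s=get_state(); print(s['eef_pos'],s['ee_rot'],s['width'],s['force'])
a=grab_frame("side")[215:345,235:375]; b=grab_frame("top")
o=np.zeros((420,800,3),np.uint8); o[:371,:400]=cv2.resize(a,(400,371),interpolation=3); o[:400,400:]=cv2.resize(b[170:290,200:320],(400,400),interpolation=3)
cv2.imwrite("pics/l2.png",o)
```

```text
[ 0.44239969 -0.00523742  0.21189168] [ 3.11730119 -0.52205898 -1.51870095] 0.06997208276252878 [ 0.47862623  0.70700206 -0.56260277]
```

View pics/l2.png

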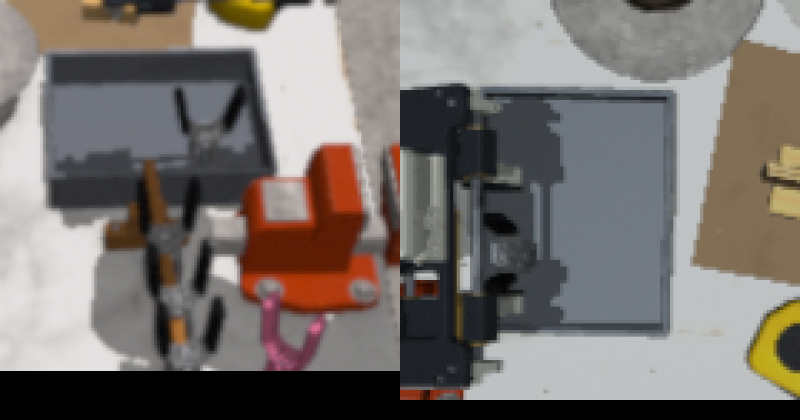

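Clamp A is in the bin at (210,125) in the left half, seemingly standing on its jaws. Next is C.

Call:
apply_moves([
  {"translation": [0.03, 0.1, 0.02], "rotation": [0.2, 0, 0]},
  {"translation": [0.06, 0.25, 0.03], "rotation": [0.4, 0, 0]},
  {"translation": [0.09, 0.4, 0.03], "rotation": [0.6, 0, 0]},
  {"translation": [0.12, 0.56, 0.03], "rotation": [0.8, 0, 0]},
  {"translation": [0.15, 0.72, 0.03], "rotation": [1, 0, 0]},
  {"translation": [0.178, 0.87, 0.02], "rotation": [1, 0, 0]},
  {"translation": [0.178, 0.952, 0], "rotation": [1, 0, 0]},
  {"translation": [0.178, 0.952, -0.06], "rotation": [1, 0, 0]},
  {"translation": [0.178, 0.952, -0.15], "rotation": [1, 0, 0]},
  {"translation": [0.178, 0.952, -0.22], "rotation": [1, 0, 0]},
])

```text
t: 14.62
eef_pos: [0.4857, 0.2314, 0.1528]
ee_rot: [3.14, -0.001, -1.526]
force: [-0.4, -0.4, -0.9]
width: 0.0699
gripper_force: 0.0
```

Call:
apply_moves([
  {"translation": [0, 0, -0.05], "rotation": [0, 0, 0]},
  {"translation": [0, 0, -0.08], "rotation": [0, 0, 0]},
  {"translation": [0, 0, -0.08], "rotation": [0, 0, 0]},
  {"translation": [0, 0, -0.08], "rotation": [0, 0, 0]},
  {"translation": [0, 0, -0.08], "rotation": [0, 0, 0]},
  {"translation": [0, 0, -0.08], "rotation": [0, 0, 0]},
  {"translation": [0, 0, -0.08], "rotation": [0, 0, 0]},
  {"translation": [0, 0, -0.08], "rotation": [0, 0, 0]},
  {"translation": [0, 0, -0.08], "rotation": [0, 0, 0]},
  {"translation": [0, 0, -0.08], "rotation": [0, 0, 0]},
])

```text
t: 15.45
eef_pos: [0.4864, 0.2317, 0.135]
ee_rot: [-3.141, 0.0, -1.526]
force: [0.6, 0.2, -0.0]
width: 0.0698
gripper_force: 0.0
```

Call:
apply_moves([
  {"translation": [0, 0, 0], "rotation": [0, 0, 0]},
  {"translation": [0, 0, 0], "rotation": [0, 0, 0]},
  {"translation": [0, 0, 0], "rotation": [0, 0, 0]},
  {"translation": [0, 0, 0], "rotation": [0, 0, 0]},
  {"translation": [0, 0, 0], "rotation": [0, 0, 0]},
  {"translation": [0, 0, 0], "rotation": [0, 0, 0]},
  {"translation": [0, 0, 0], "rotation": [0, 0, 0]},
  {"translation": [0, 0, 0], "rotation": [0, 0, 0]},
  {"translation": [0, 0, 0.02], "rotation": [0, 0, 0]},
  {"translation": [0, 0, 0.04], "rotation": [0, 0, 0]},
], jaw=0.3, newtons=12)

```text
t: 16.28
eef_pos: [0.4862, 0.2315, 0.1449]
ee_rot: [3.141, -0.0, -1.526]
force: [0.0, -1.0, -0.7]
width: 0.0311
gripper_force: 8.3
```

Call:
apply_moves([
  {"translation": [0, 0, 0.03], "rotation": [0, 0, 0]},
  {"translation": [0, 0, 0.07], "rotation": [0, 0, 0]},
  {"translation": [0, 0, 0.11], "rotation": [0, 0, 0]},
  {"translation": [0, 0, 0.15], "rotation": [0, 0, 0]},
  {"translation": [0, 0, 0.19], "rotation": [0, 0, 0]},
  {"translation": [0, 0, 0.23], "rotation": [0, 0, 0]},
  {"translation": [0, 0, 0.28], "rotation": [0, 0, 0]},
  {"translation": [0, 0, 0.34], "rotation": [0, 0, 0]},
  {"translation": [0, 0, 0.4], "rotation": [0, 0, 0]},
  {"translation": [0, 0, 0.44], "rotation": [0, 0, 0]},
])

```text
t: 17.12
eef_pos: [0.4867, 0.2318, 0.257]
ee_rot: [-3.14, 0.001, -1.526]
force: [-0.2, 0.0, -1.2]
width: 0.0308
gripper_force: 8.3
```

Run:
```python
from h import *
s=get_state(); print(s['eef_pos'],s['ee_rot'],s['width'],s['force'])
a=grab_frame("side")[180:345,235:375]; b=grab_frame("wrist")
o=np.zeros((480,800,3),np.uint8); o[:471,:400]=cv2.resize(a,(400,471),interpolation=3); o[:300,400:]=cv2.resize(b,(400,300),interpolation=2)
cv2.imwrite("pics/l3.png",o)
```

```text
[0.48674973 0.23181924 0.2570127 ] [-3.13995104e+00  1.00136016e-03 -1.52563745e+00] 0.03084571882728015 [-0.16513616  0.01135811 -1.19214302]
```

View pics/l3.png

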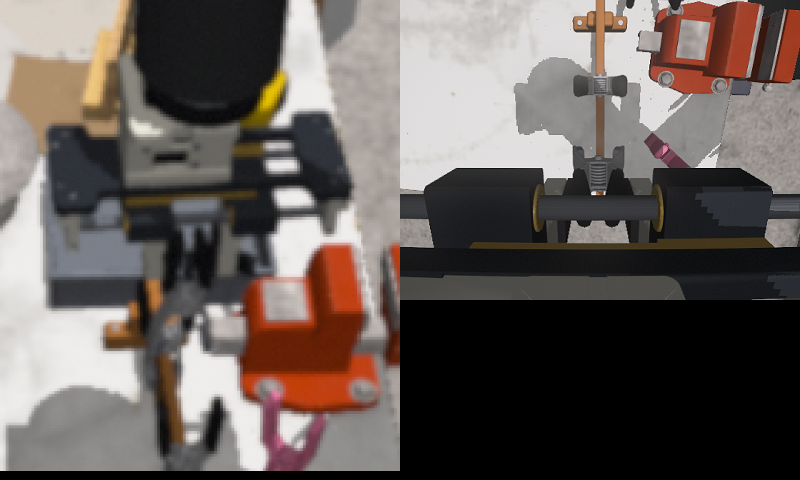

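The wrist view shows C held upright. I'll take it over B and into the bin's other half, tilted further.

Call:
apply_moves([
  {"translation": [0, 0, 0.1], "rotation": [0, 0, 0]},
  {"translation": [0.02, -0.12, 0.12], "rotation": [0, 0, 0]},
  {"translation": [0.04, -0.27, 0.12], "rotation": [0, 0, 0]},
  {"translation": [0.07, -0.42, 0.12], "rotation": [-0.1, 0, 0]},
  {"translation": [0.1, -0.57, 0.12], "rotation": [-0.3, 0, 0]},
  {"translation": [0.13, -0.72, 0.12], "rotation": [-0.5, 0, 0]},
  {"translation": [0.16, -0.86, 0.12], "rotation": [-0.7, 0, 0]},
  {"translation": [0.175, -0.96, 0.08], "rotation": [-0.9, 0, 0]},
  {"translation": [0.175, -1, 0], "rotation": [-1, 0, 0]},
  {"translation": [0.175, -1, -0.1], "rotation": [-1, 0, 0]},
])

```text
t: 18.05
eef_pos: [0.5294, -0.0196, 0.2279]
ee_rot: [3.113, -0.527, -1.517]
force: [0.3, 0.2, -1.7]
width: 0.0312
gripper_force: 8.3
```

Call:
apply_moves([
  {"translation": [0, -0.04, -0.06], "rotation": [-0.2, 0, 0]},
  {"translation": [0, -0.084, -0.15], "rotation": [-0.4, 0, 0]},
  {"translation": [0, -0.084, -0.25], "rotation": [-0.5, 0, 0]},
  {"translation": [0, -0.084, -0.35], "rotation": [-0.5, 0, 0]},
  {"translation": [0, -0.084, -0.44], "rotation": [-0.5, 0, 0]},
  {"translation": [0, -0.084, -0.51], "rotation": [-0.5, 0, 0]},
  {"translation": [0, -0.084, -0.56], "rotation": [-0.5, 0, 0]},
  {"translation": [0, -0.084, -0.59], "rotation": [-0.5, 0, 0]},
  {"translation": [0, -0.084, -0.6], "rotation": [-0.5, 0, 0]},
  {"translation": [0, -0.084, -0.6], "rotation": [-0.5, 0, 0]},
])

```text
t: 18.88
eef_pos: [0.5301, -0.0394, 0.0797]
ee_rot: [3.096, -0.785, -1.507]
force: [0.2, -0.3, -1.0]
width: 0.0308
gripper_force: 8.4
```

Call:
apply_moves([
  {"translation": [0, 0, 0], "rotation": [0, 0, 0]},
  {"translation": [0, 0, 0], "rotation": [0, 0, 0]},
  {"translation": [0, 0, 0], "rotation": [0, 0, 0]},
  {"translation": [0, 0, 0], "rotation": [0, 0, 0]},
  {"translation": [0, 0, 0], "rotation": [0, 0, 0]},
  {"translation": [0, 0.03, 0.03], "rotation": [0, 0, 0]},
  {"translation": [0, 0.09, 0.09], "rotation": [0, 0, 0]},
  {"translation": [0, 0.16, 0.16], "rotation": [0, 0, 0]},
  {"translation": [0, 0.22, 0.25], "rotation": [0, 0, 0]},
  {"translation": [0, 0.25, 0.35], "rotation": [0, 0, 0]},
], jaw=-0.3)

```text
t: 19.72
eef_pos: [0.53, 0.0251, 0.1682]
ee_rot: [3.095, -0.784, -1.505]
force: [0.6, 0.8, -0.8]
width: 0.0568
gripper_force: 1.4
```

Call:
apply_moves([
  {"translation": [0, 0.05, 0.1], "rotation": [0.2, 0, 0]},
  {"translation": [0, 0.1, 0.2], "rotation": [0.4, 0, 0]},
  {"translation": [-0.03, 0.15, 0.2], "rotation": [0.6, 0, 0]},
  {"translation": [-0.06, 0.25, 0.2], "rotation": [0.8, 0, 0]},
  {"translation": [-0.09, 0.35, 0.2], "rotation": [1, 0, 0]},
  {"translation": [-0.12, 0.45, 0.2], "rotation": [1, 0, 0]},
  {"translation": [-0.16, 0.55, 0.2], "rotation": [1, 0, 0]},
  {"translation": [-0.165, 0.586, 0.2], "rotation": [1, 0, 0]},
  {"translation": [-0.165, 0.586, 0.2], "rotation": [1, 0, 0]},
  {"translation": [-0.165, 0.586, 0.2], "rotation": [1, 0, 0]},
], jaw=-0.6)

```text
t: 20.55
eef_pos: [0.4885, 0.1702, 0.2175]
ee_rot: [3.129, -0.261, -1.522]
force: [0.1, 0.3, -1.3]
width: 0.0704
gripper_force: 0.0
```

Run:
```python
from h import *
s=get_state(); print(s['t'],s['eef_pos'],s['ee_rot'],s['width'],s['force'])
a=grab_frame("side")[215:345,235:375]; b=grab_frame("top");c=grab_frame("wrist")
o=np.zeros((600,800,3),np.uint8); o[:300,:323]=cv2.resize(a,(323,300),interpolation=3); o[:300,400:700]=cv2.resize(b[170:290,200:320],(300,300),interpolation=3)
o[300:,:400]=cv2.resize(c,(400,300),interpolation=2)
o[300:,400:800]=cv2.resize(b[195:255,295:375],(400,300),interpolation=3)
np.save("top2.npy",b)
cv2.imwrite("pics/l4.png",o)
```

```text
20.55 [0.48849616 0.17020883 0.21753115] [ 3.12894498 -0.2614661  -1.52213953] 0.07039877784741318 [ 0.06686225  0.29394165 -1.34517359]
```

View pics/l4.png

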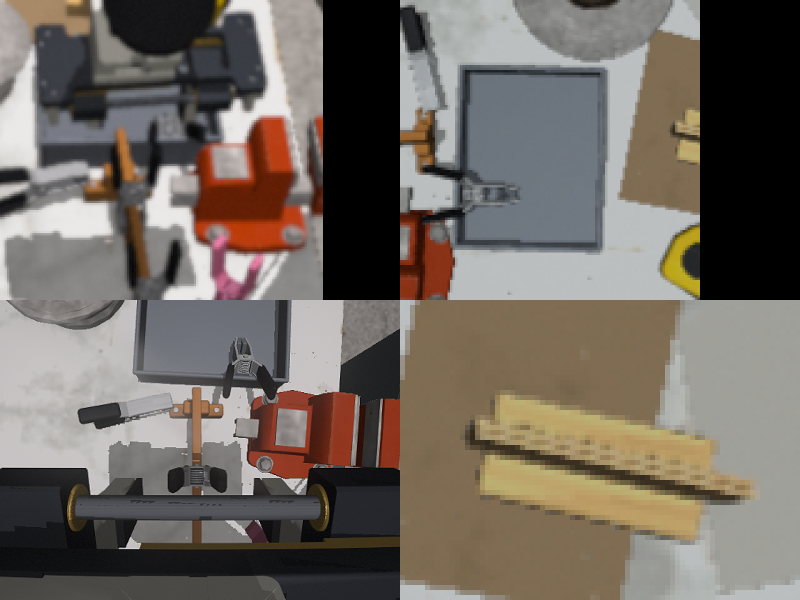

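The picture shows both clamps are out of place. C followed the fingers out, since 56 mm is not fully open for a freed clamp, and it lies on the bench at wrist (125,412). A has tipped onto the bin's wall at (245,365), jaws in and handles out. I'll triangulate both and mend them.

```bash
cat >> h.py <<'E'
def tri(L):
    A=np.zeros((3,3));b=np.zeros(3)
    for mm,uv in L:
        d=ray(mm,uv)[0]; d/=np.linalg.norm(d); P=np.eye(3)-np.outer(d,d); A+=P; b+=P@mm['xyz']
    return np.linalg.solve(A,b)
E
python3 - <<'E'
from h import *
np.set_printoptions(precision=4,suppress=True)
w=camera_model("wrist"); t=camera_model("top"); b=np.load("top2.npy")
W=lambda x,y: (w,(x*1.4,(y-300)*1.4))
T=lambda x,y: (t,(200+(x-400)/2.5,170+y/2.5))
for n,p,q in [("C handle tip",(80,413),(411,8)),("C junction",(122,408),(416,50)),("C jaw tip",(172,401),(438,108)),
 ("A jaw tip",(237,340),(520,192)),("A coil",(245,367),(485,193)),("A h1",(230,393),(415,170)),("A h2",(274,393),(440,213))]:
    print(n,tri([W(*p),T(*q)]), plane(w,[W(*p)[1]],.03), plane(t,[T(*q)[1]],.03))
c=grab_frame("wrist"); cv2.imwrite("pics/l5.png",np.vstack([cv2.resize(c[105:210,90:250],(790,None) if 0 else (400,262),interpolation=3),cv2.resize(c[30:165,290:410][:, :],(400,338),interpolation=3)]))
E
```

```text
C handle tip [0.6403 0.0972 0.0471] [[0.6487 0.0954 0.03  ]] [[0.6425 0.0993 0.03  ]]
C junction [0.5908 0.0892 0.0419] [[0.592  0.0864 0.03  ]] [[0.5947 0.092  0.03  ]]
C jaw tip [0.5298 0.0688 0.0032] [[0.5251 0.0742 0.03  ]] [[0.5295 0.0651 0.03  ]]
A jaw tip [ 0.4371 -0.0271  0.0002] [[ 0.4405 -0.0135  0.03  ]] [[ 0.4375 -0.0292  0.03  ]]
A coil [0.4303 0.014  0.01  ] [[0.4283 0.0233 0.03  ]] [[0.4356 0.0097 0.03  ]]
A h1 [0.4568 0.0772 0.1024] [[0.4473 0.0598 0.03  ]] [[0.4597 0.0884 0.03  ]]
A h2 [0.4052 0.0601 0.0645] [[0.3874 0.0569 0.03  ]] [[0.4126 0.059  0.03  ]]
```

View pics/l5.png

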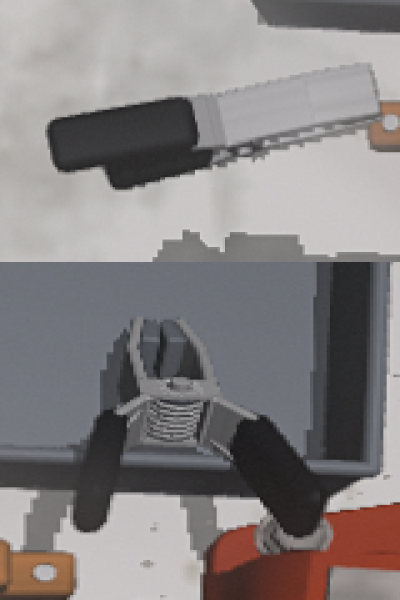

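The crop shows C lying on its side with the squeeze axis upright, so I can take it across its 20 mm width by the handles. A leans over the wall with its jaws and coil inside the bin. I'll pick up C first.

Call:
apply_moves([
  {"translation": [0.05, -0.04, 0], "rotation": [0.1, 0, 0]},
  {"translation": [0.1, -0.08, 0], "rotation": [0.2, 0, 0]},
  {"translation": [0.16, -0.12, 0], "rotation": [0.3, 0, 0]},
  {"translation": [0.22, -0.16, 0], "rotation": [0.4, 0, 0]},
  {"translation": [0.28, -0.2, 0], "rotation": [0.5, 0, 0]},
  {"translation": [0.34, -0.24, 0], "rotation": [0.5, 0, 0]},
  {"translation": [0.4, -0.28, 0], "rotation": [0.5, 0, 0]},
  {"translation": [0.44, -0.32, 0], "rotation": [0.5, 0, 0]},
  {"translation": [0.444, -0.324, 0], "rotation": [0.5, 0, 0]},
  {"translation": [0.444, -0.324, 0], "rotation": [0.5, 0, 0]},
], jaw=0)

```text
t: 21.58
eef_pos: [0.5999, 0.0876, 0.2167]
ee_rot: [3.14, -0.0, -1.528]
force: [-0.7, -0.0, -0.4]
width: 0.0438
gripper_force: 0.0
```

Call:
apply_moves([
  {"translation": [0, 0, 0], "rotation": [0, 0, -0.1]},
  {"translation": [0, 0, 0], "rotation": [0, 0, -0.25]},
  {"translation": [0, 0, 0], "rotation": [0, 0, -0.45]},
  {"translation": [0, 0, 0], "rotation": [0, 0, -0.65]},
  {"translation": [0, 0, 0], "rotation": [0, 0, -0.85]},
  {"translation": [0, 0, 0], "rotation": [0, 0, -1]},
  {"translation": [0, 0, 0], "rotation": [0, 0, -1]},
  {"translation": [0, 0, 0], "rotation": [0, 0, -1]},
  {"translation": [0, 0, 0], "rotation": [0, 0, -1]},
  {"translation": [0, 0, 0], "rotation": [0, 0, -1]},
])

```text
t: 22.42
eef_pos: [0.5996, 0.0888, 0.2174]
ee_rot: [3.142, 0.0, -2.047]
force: [-1.1, 0.3, 0.2]
width: 0.0435
gripper_force: 0.0
```

Call:
apply_moves([
  {"translation": [0, 0, 0], "rotation": [0, 0, -0.1]},
  {"translation": [0, 0, 0], "rotation": [0, 0, -0.25]},
  {"translation": [0, 0, 0], "rotation": [0, 0, -0.45]},
  {"translation": [0, 0, 0], "rotation": [0, 0, -0.65]},
  {"translation": [0, 0, 0], "rotation": [0, 0, -0.85]},
  {"translation": [0, 0, 0], "rotation": [0, 0, -1]},
  {"translation": [0, 0, 0], "rotation": [0, 0, -1]},
  {"translation": [0, 0, 0], "rotation": [0, 0, -1]},
  {"translation": [0, 0, 0], "rotation": [0, 0, -1]},
  {"translation": [0, 0, 0], "rotation": [0, 0, -1]},
])

```text
t: 23.25
eef_pos: [0.5998, 0.0887, 0.2173]
ee_rot: [-3.142, 0.0, -2.571]
force: [0.8, 0.0, -1.2]
width: 0.0438
gripper_force: 0.0
```

Call:
apply_moves([
  {"translation": [0, 0, 0], "rotation": [0, 0, -0.1]},
  {"translation": [0, 0, 0], "rotation": [0, 0, -0.25]},
  {"translation": [0, 0, 0], "rotation": [0, 0, -0.45]},
  {"translation": [0, 0, -0.1], "rotation": [0, 0, -0.62]},
  {"translation": [0, 0, -0.2], "rotation": [0, 0, -0.62]},
  {"translation": [0, 0, -0.3], "rotation": [0, 0, -0.62]},
  {"translation": [0, 0, -0.38], "rotation": [0, 0, -0.62]},
  {"translation": [0, 0, -0.44], "rotation": [0, 0, -0.62]},
  {"translation": [0, 0, -0.48], "rotation": [0, 0, -0.62]},
  {"translation": [0, 0, -0.48], "rotation": [0, 0, -0.62]},
])

```text
t: 24.08
eef_pos: [0.5986, 0.0882, 0.095]
ee_rot: [-3.141, -0.004, -2.897]
force: [-1.0, 1.0, -0.6]
width: 0.0439
gripper_force: 0.0
```

Run:
```python
from h import *
np.set_printoptions(precision=4,suppress=True)
s=get_state(); print(s['t'],s['eef_pos'],np.degrees(s['ee_rot']),s['width'],s['q'])
t=camera_model("top"); w=camera_model("wrist"); c=grab_frame("wrist"); np.save("wc.npy",c)
# where the clamp axis should appear, and dark handle mask near it
for p in [(.530,.069,.02),(.580,.082,.04),(.6,.088,.042),(.640,.097,.047)]: print(p,proj(w,p))
hsv=cv2.cvtColor(c,cv2.COLOR_BGR2HSV); mk=cv2.inRange(hsv,(0,0,0),(180,255,50))
n,l,st,ce=cv2.connectedComponentsWithStats(mk)
for i in range(1,n):
    if st[i,4]>150: print(st[i],ce[i])
```

```text
24.0833 [0.5986 0.0882 0.095 ] [-179.9762   -0.2129 -165.9831] 0.043874904072196796 [ 0.4685  0.361  -0.3107 -0.0005 -0.9029 -1.7944]
(0.53, 0.069, 0.02) [[273.1387 110.8014]]
(0.58, 0.082, 0.04) [[274.0061 200.9954]]
(0.6, 0.088, 0.042) [[275.7435 235.9928]]
(0.64, 0.097, 0.047) [[274.3086 302.5648]]
[488  36  32  15 256] [506.5039  43.3438]
[ 384   58  124   37 1892] [453.4302  75.6876]
[ 458   85  102   37 1526] [523.8408 102.0793]
[  0 111 106  34 704] [ 41.6974 124.875 ]
[ 165  225  224   58 3671] [280.2498 261.7829]
[    0   235   560   185 42475] [238.8132 345.2911]
[  367   235   193   105 15101] [464.2316 285.0338]
[331 306  35  34 613] [344.3181 321.1697]
```

Run:
```python
import numpy as np,cv2
g=cv2.cvtColor(np.load("wc.npy"),cv2.COLOR_BGR2GRAY)
for r in (120,150,180,205,215,222,228): print(r, g[r,225:330:4])
```

```text
120 [ 82  86 217 216 217 212 208 211 211 217 141 198 192 199 200 200 196 193
 198 151 141 226 221 219 219 221 219]
150 [210 205 204 210 214 215 216 217 218 216 143 184 190 192 197 198 193 196
 197 173 222 222 221 221 221 221 221]
180 [203 204 206 208 211 211 210 206 209 212 144 171 190 187 190 189 188 192
 191 177 136 153 140 138 138 138 138]
205 [118 118 116 121 122 121 120 123 128 129 130 112 114 116 117 119 115 116
 116 111 125 124 124 125 126 127 129]
215 [117 120 119 119 118 119 122 121 122 122 124  94 103 103 105 106 108 108
 108 106 122 122 122 120 120 119 120]
222 [120 120 118 114 115 116 116 118 121 122 125  94 102 102 103 103 105 104
 103 103 128 127 128 127 126 126 124]
228 [120 119 115 113 110 111 114 118 119 119 121  87  33  35  35  38  39  42
  45  46 130 130 131 130 131 132 130]
```

Call:
apply_moves([
  {"translation": [0.008, 0.018, -0.03], "rotation": [0, 0, 0]},
  {"translation": [0.008, 0.018, -0.09], "rotation": [0, 0, 0]},
  {"translation": [0.008, 0.018, -0.15], "rotation": [0, 0, 0]},
  {"translation": [0.008, 0.018, -0.21], "rotation": [0, 0, 0]},
  {"translation": [0.008, 0.018, -0.26], "rotation": [0, 0, 0]},
  {"translation": [0.008, 0.018, -0.3], "rotation": [0, 0, 0]},
  {"translation": [0.008, 0.018, -0.33], "rotation": [0, 0, 0]},
  {"translation": [0.008, 0.018, -0.34], "rotation": [0, 0, 0]},
  {"translation": [0.008, 0.018, -0.34], "rotation": [0, 0, 0]},
  {"translation": [0.008, 0.018, -0.34], "rotation": [0, 0, 0]},
])

```text
t: 24.97
eef_pos: [0.6023, 0.0934, 0.0129]
ee_rot: [3.142, 0.001, -2.897]
force: [0.6, -0.4, 0.2]
width: 0.044
gripper_force: 0.0
```

Call:
apply_moves([
  {"translation": [0, 0, 0], "rotation": [0, 0, 0]},
  {"translation": [0, 0, 0], "rotation": [0, 0, 0]},
  {"translation": [0, 0, 0], "rotation": [0, 0, 0]},
  {"translation": [0, 0, 0], "rotation": [0, 0, 0]},
  {"translation": [0, 0, 0], "rotation": [0, 0, 0]},
  {"translation": [0, 0, 0.03], "rotation": [0, 0, 0]},
  {"translation": [0, 0, 0.09], "rotation": [0, 0, 0]},
  {"translation": [0, 0, 0.17], "rotation": [0, 0, 0]},
  {"translation": [0, 0, 0.27], "rotation": [0, 0, 0]},
  {"translation": [0, 0, 0.35], "rotation": [0, 0, 0]},
], jaw=0.8, newtons=20)

```text
t: 25.8
eef_pos: [0.6018, 0.093, 0.1016]
ee_rot: [-3.141, 0.0, -2.897]
force: [1.0, -0.0, -0.8]
width: 0.0195
gripper_force: 20.0
```

Call:
apply_moves([
  {"translation": [0, 0, 0.1], "rotation": [0, 0, 0]},
  {"translation": [-0.03, -0.05, 0.2], "rotation": [0, 0, 0]},
  {"translation": [-0.1, -0.17, 0.2], "rotation": [0, 0, 0]},
  {"translation": [-0.17, -0.3, 0.2], "rotation": [0, 0, 0]},
  {"translation": [-0.24, -0.43, 0.2], "rotation": [0, 0, 0]},
  {"translation": [-0.31, -0.55, 0.2], "rotation": [0, 0, 0]},
  {"translation": [-0.36, -0.63, 0.18], "rotation": [0, 0, 0]},
  {"translation": [-0.368, -0.65, 0.12], "rotation": [0, 0, 0]},
  {"translation": [-0.368, -0.65, 0.04], "rotation": [0, 0, 0]},
  {"translation": [-0.368, -0.65, -0.04], "rotation": [0, 0, 0]},
])

```text
t: 26.63
eef_pos: [0.5098, -0.07, 0.0904]
ee_rot: [3.142, 0.002, -2.899]
force: [0.6, 0.5, -1.7]
width: 0.0197
gripper_force: 20.0
```

Call:
apply_moves([
  {"translation": [0, 0, -0.07], "rotation": [0, 0, 0]},
  {"translation": [0, 0, -0.13], "rotation": [0, 0, 0]},
  {"translation": [0, 0, -0.18], "rotation": [0, 0, 0]},
  {"translation": [0, 0, -0.22], "rotation": [0, 0, 0]},
  {"translation": [0, 0, -0.25], "rotation": [0, 0, 0]},
  {"translation": [0, 0, -0.27], "rotation": [0, 0, 0]},
  {"translation": [0, 0, -0.28], "rotation": [0, 0, 0]},
  {"translation": [0, 0, -0.28], "rotation": [0, 0, 0]},
  {"translation": [0, 0, -0.28], "rotation": [0, 0, 0]},
  {"translation": [0, 0, -0.28], "rotation": [0, 0, 0]},
])

```text
t: 27.47
eef_pos: [0.5103, -0.0693, 0.0204]
ee_rot: [-3.141, 0.001, -2.897]
force: [0.1, -0.0, -1.4]
width: 0.0199
gripper_force: 20.0
```

Call:
apply_moves([
  {"translation": [0, 0, 0], "rotation": [0, 0, 0]},
  {"translation": [0, 0, 0], "rotation": [0, 0, 0]},
  {"translation": [0, 0, 0], "rotation": [0, 0, 0]},
  {"translation": [0, 0, 0], "rotation": [0, 0, 0]},
  {"translation": [0, 0, 0], "rotation": [0, 0, 0]},
  {"translation": [0, 0, 0.06], "rotation": [0, 0, 0]},
  {"translation": [0, 0, 0.16], "rotation": [0, 0, 0]},
  {"translation": [0, 0, 0.28], "rotation": [0, 0, 0]},
  {"translation": [0, 0, 0.4], "rotation": [0, 0, 0]},
  {"translation": [0, 0, 0.5], "rotation": [0, 0, 0]},
], jaw=0.25)

```text
t: 28.3
eef_pos: [0.51, -0.0694, 0.1469]
ee_rot: [-3.141, 0.001, -2.897]
force: [0.6, 0.0, -0.1]
width: 0.0327
gripper_force: 0.0
```

C is lowered and released in the bin. Next I'll hover over A, tilted to its lie, and look.

Call:
apply_moves([
  {"translation": [-0.03, 0, 0.05], "rotation": [0, 0, 0.2]},
  {"translation": [-0.1, 0, 0.1], "rotation": [0, 0, 0.4]},
  {"translation": [-0.2, 0.05, 0.1], "rotation": [0, 0, 0.6]},
  {"translation": [-0.28, 0.1, 0.1], "rotation": [0, 0, 0.8]},
  {"translation": [-0.308, 0.14, 0.1], "rotation": [0, 0, 1]},
  {"translation": [-0.308, 0.14, 0.1], "rotation": [0, 0, 1]},
  {"translation": [-0.308, 0.14, 0.1], "rotation": [0, 0, 1]},
  {"translation": [-0.308, 0.14, 0.1], "rotation": [0, 0, 1]},
  {"translation": [-0.308, 0.14, 0.1], "rotation": [0, 0, 1]},
  {"translation": [-0.308, 0.14, 0.1], "rotation": [0, 0, 1]},
], jaw=0)

```text
t: 29.13
eef_pos: [0.4332, -0.0347, 0.1695]
ee_rot: [3.141, -0.001, -2.376]
force: [0.1, -0.9, -0.5]
width: 0.044
gripper_force: 0.0
```

Call:
apply_moves([
  {"translation": [0, 0, 0], "rotation": [0, 0, 0.1]},
  {"translation": [0, 0, 0], "rotation": [0, 0, 0.25]},
  {"translation": [0, 0, 0], "rotation": [0, 0, 0.45]},
  {"translation": [0, 0, 0], "rotation": [0, 0, 0.65]},
  {"translation": [0, 0, 0], "rotation": [0, 0, 0.85]},
  {"translation": [0, 0, 0], "rotation": [0, 0, 1]},
  {"translation": [0, 0, 0], "rotation": [0, 0, 1]},
  {"translation": [0, 0, 0], "rotation": [0, 0, 1]},
  {"translation": [0, 0, 0], "rotation": [0, 0, 1]},
  {"translation": [0, 0, 0], "rotation": [0, 0, 1]},
])

```text
t: 29.97
eef_pos: [0.4329, -0.0345, 0.1697]
ee_rot: [3.141, -0.0, -1.853]
force: [0.5, 0.5, 0.0]
width: 0.0439
gripper_force: 0.0
```

Call:
apply_moves([
  {"translation": [0, 0, -0.05], "rotation": [0.14, -0.02, 0.09]},
  {"translation": [0, 0, -0.1], "rotation": [0.3, -0.05, 0.18]},
  {"translation": [0, 0, -0.16], "rotation": [0.5, -0.08, 0.3]},
  {"translation": [0, 0, -0.22], "rotation": [0.7, -0.11, 0.43]},
  {"translation": [0, 0, -0.26], "rotation": [0.9, -0.147, 0.55]},
  {"translation": [0, 0, -0.28], "rotation": [0.991, -0.162, 0.606]},
  {"translation": [0, 0, -0.28], "rotation": [0.991, -0.162, 0.606]},
  {"translation": [0, 0, -0.28], "rotation": [0.991, -0.162, 0.606]},
  {"translation": [0, 0, -0.28], "rotation": [0.991, -0.162, 0.606]},
  {"translation": [0, 0, -0.28], "rotation": [0.991, -0.162, 0.606]},
])

```text
t: 30.8
eef_pos: [0.4329, -0.0345, 0.0999]
ee_rot: [-3.117, 0.521, -1.521]
force: [-0.1, 0.6, -0.2]
width: 0.0438
gripper_force: 0.0
```

Run:
```python
from h import *
np.set_printoptions(precision=4,suppress=True)
s=get_state(); print(s['t'],s['eef_pos'],np.degrees(s['ee_rot']),s['width'],s['q'])
w=camera_model("wrist"); c=grab_frame("wrist"); t=grab_frame("top"); d=grab_frame("side")
np.save("wa.npy",c)
T=R.from_euler('xyz',s['ee_rot']).as_matrix()
print([proj(w,s['eef_pos']+T[:,2]*k)[0] for k in (0.03,.06,.09)])
o=np.zeros((600,800,3),np.uint8); o[:390,:520]=cv2.resize(c,(520,390),interpolation=2)
o[:280,520:800]=cv2.resize(t[170:290,200:320],(280,280),interpolation=3)
o[300:600,520:800]=cv2.resize(d[215:345,245:366],(280,300),interpolation=3)
cv2.imwrite("pics/l6.png",o)
```

```text
30.8 [ 0.4329 -0.0345  0.0999] [-178.5704   29.8793  -87.1325] 0.04376927448462173 [-0.1411  0.2416 -0.378  -0.5844 -1.1082  0.4928]
[array([277.1441, 245.5815]), array([277.1566, 229.3295]), array([277.1663, 216.746 ])]
```

View pics/l6.png

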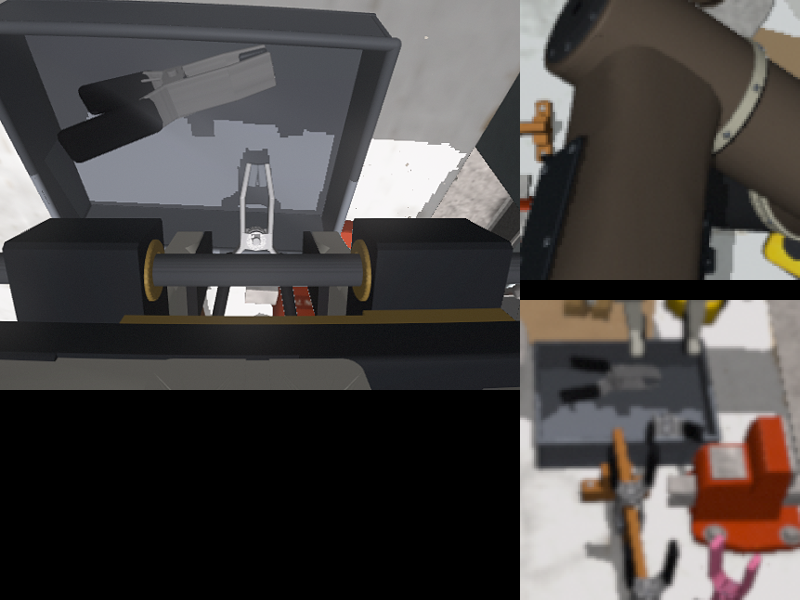

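C now lies flat in the bin. A's jaws are at (257,150–240), right on the tool's centre column, so the tilted approach fits. I'll go in, grip the jaw arms, lift and lay it inside.

Call:
apply_moves([
  {"translation": [0, 0.02, -0.035], "rotation": [0, 0, 0]},
  {"translation": [0, 0.045, -0.08], "rotation": [0, 0, 0]},
  {"translation": [0, 0.075, -0.13], "rotation": [0, 0, 0]},
  {"translation": [0, 0.105, -0.18], "rotation": [0, 0, 0]},
  {"translation": [0, 0.13, -0.225], "rotation": [0, 0, 0]},
  {"translation": [0, 0.15, -0.26], "rotation": [0, 0, 0]},
  {"translation": [0, 0.165, -0.285], "rotation": [0, 0, 0]},
  {"translation": [0, 0.17, -0.295], "rotation": [0, 0, 0]},
  {"translation": [0, 0.17, -0.295], "rotation": [0, 0, 0]},
  {"translation": [0, 0.17, -0.295], "rotation": [0, 0, 0]},
])

```text
t: 31.78
eef_pos: [0.4331, 0.0081, 0.0263]
ee_rot: [-3.115, 0.523, -1.518]
force: [0.1, 0.1, -0.5]
width: 0.0441
gripper_force: 0.0
```

Call:
apply_moves([
  {"translation": [0, 0, 0], "rotation": [0, 0, 0]},
  {"translation": [0, 0, 0], "rotation": [0, 0, 0]},
  {"translation": [0, 0, 0], "rotation": [0, 0, 0]},
  {"translation": [0, 0, 0], "rotation": [0, 0, 0]},
  {"translation": [0, 0, 0], "rotation": [0, 0, 0]},
  {"translation": [0, 0, 0], "rotation": [0, 0, 0]},
  {"translation": [0, -0.01, 0.05], "rotation": [0, 0, 0]},
  {"translation": [0, -0.03, 0.13], "rotation": [0, 0, 0]},
  {"translation": [0, -0.06, 0.23], "rotation": [0, 0, 0]},
  {"translation": [0, -0.1, 0.33], "rotation": [0, 0, 0]},
], jaw=0.8, newtons=20)

```text
t: 32.62
eef_pos: [0.4321, -0.017, 0.11]
ee_rot: [-3.117, 0.523, -1.519]
force: [0.2, 0.9, -0.9]
width: 0.0232
gripper_force: 20.0
```

Call:
apply_moves([
  {"translation": [0, -0.03, 0.04], "rotation": [-0.15, 0, 0]},
  {"translation": [0, -0.07, 0.06], "rotation": [-0.35, 0, 0]},
  {"translation": [0, -0.11, 0.06], "rotation": [-0.55, 0, 0]},
  {"translation": [0, -0.15, 0.04], "rotation": [-0.75, 0, 0]},
  {"translation": [0, -0.15, 0], "rotation": [-0.95, 0, 0]},
  {"translation": [0, -0.15, -0.07], "rotation": [-1, 0, 0]},
  {"translation": [0, -0.15, -0.14], "rotation": [-1, 0, 0]},
  {"translation": [0, -0.15, -0.2], "rotation": [-1, 0, 0]},
  {"translation": [0, -0.15, -0.24], "rotation": [-1, 0, 0]},
  {"translation": [0, -0.15, -0.26], "rotation": [-1, 0, 0]},
])

```text
t: 33.45
eef_pos: [0.4321, -0.0545, 0.043]
ee_rot: [3.14, -0.001, -1.526]
force: [0.1, -0.5, -0.9]
width: 0.0229
gripper_force: 20.0
```

Call:
apply_moves([
  {"translation": [0, 0, 0], "rotation": [0, 0, 0]},
  {"translation": [0, 0, 0], "rotation": [0, 0, 0]},
  {"translation": [0, 0, 0], "rotation": [0, 0, 0]},
  {"translation": [0, 0, 0], "rotation": [0, 0, 0]},
  {"translation": [0, 0, 0], "rotation": [0, 0, 0]},
  {"translation": [0, 0, 0], "rotation": [0, 0, 0]},
  {"translation": [0, -0.01, 0.08], "rotation": [0, 0, 0]},
  {"translation": [0, -0.03, 0.2], "rotation": [0, 0, 0]},
  {"translation": [0, -0.05, 0.34], "rotation": [0, 0, 0]},
  {"translation": [0, -0.07, 0.5], "rotation": [0, 0, 0]},
], jaw=0)

```text
t: 34.28
eef_pos: [0.4316, -0.0723, 0.1693]
ee_rot: [3.139, -0.0, -1.526]
force: [1.4, 0.0, -0.0]
width: 0.044
gripper_force: 0.0
```

Run:
```python
from h import *
np.set_printoptions(precision=4,suppress=True)
s=get_state(); print(s['t'],s['eef_pos'],np.degrees(s['ee_rot']),s['width'])
d=grab_frame("side"); m=camera_model("side"); np.save("s3.npy",d); np.save("w3.npy",grab_frame("wrist"))
hsv=cv2.cvtColor(d,cv2.COLOR_BGR2HSV)
print(proj(m,[(.378,.037,.045),(.575,.037,.045),(.575,-.122,.045),(.378,-.122,.045)]))
mk=cv2.inRange(hsv,(0,0,0),(180,255,38)); n,l,st,ce=cv2.connectedComponentsWithStats(mk)
for i in range(1,n):
    if st[i,4]>25 and 220<ce[i][0]<370 and 215<ce[i][1]<345: print(st[i],ce[i])
```

```text
34.2833 [ 0.4316 -0.0723  0.1693] [179.8465  -0.022  -87.4185] 0.04404045420383616
[[329.1508 272.6943]
 [251.6625 274.9464]
 [249.6286 231.9358]
 [321.0369 230.2343]]
[267 239  17   7  94] [274.6702 242.234 ]
[262 252  17   8  87] [270.4023 255.1954]
[299 277   7  18  74] [301.5676 284.9054]
[283 278   4  19  47] [284.5319 287.5106]
[290 320   4  19  45] [291.7111 329.8   ]
[307 321   5  17  42] [309.3095 329.2619]
```

Call:
apply_moves([
  {"translation": [0.02, 0.02, 0.1], "rotation": [0, 0, 0]},
  {"translation": [0.05, 0.14, 0.2], "rotation": [0, 0, 0]},
  {"translation": [0.08, 0.28, 0.22], "rotation": [0, 0, 0]},
  {"translation": [0.11, 0.43, 0.22], "rotation": [0, 0, 0]},
  {"translation": [0.14, 0.58, 0.22], "rotation": [0, 0, 0]},
  {"translation": [0.17, 0.73, 0.22], "rotation": [0, 0, 0]},
  {"translation": [0.2, 0.86, 0.22], "rotation": [0, 0, 0]},
  {"translation": [0.224, 0.95, 0.2], "rotation": [0, 0, 0]},
  {"translation": [0.224, 0.962, 0.2], "rotation": [0, 0, 0]},
  {"translation": [0.224, 0.962, 0.2], "rotation": [0, 0, 0]},
], jaw=-0.6)

```text
t: 35.22
eef_pos: [0.4887, 0.1698, 0.2179]
ee_rot: [3.14, -0.001, -1.524]
force: [-1.0, -0.6, -0.0]
width: 0.0702
gripper_force: 0.0
```

Run:
```python
from h import *
np.set_printoptions(precision=4,suppress=True)
s=get_state(); print(s['t'],s['eef_pos'],np.degrees(s['ee_rot']),s['width'])
w=camera_model("wrist"); t=camera_model("top"); c=grab_frame("wrist"); b=grab_frame("top"); np.save("w4.npy",c); np.save("t4.npy",b)
for m,im,nm,th in ((w,c,"w",45),(t,b,"t",40)):
    box=proj(m,[(.378,.06,.045),(.575,.06,.045),(.575,-.122,.045),(.378,-.122,.045)]); print(nm,box.round(0).tolist())
    mk=cv2.inRange(cv2.cvtColor(im,cv2.COLOR_BGR2HSV),(0,0,0),(180,255,th)); n,l,st,ce=cv2.connectedComponentsWithStats(mk)
    for i in range(1,n):
        if st[i,4]>15 and cv2.pointPolygonTest(box.astype(np.float32),tuple(map(float,ce[i])),True)>-12: print(st[i],ce[i],plane(m,[ce[i]],.02))
# panel: yellow wood mask in top
hsv=cv2.cvtColor(b,cv2.COLOR_BGR2HSV); mk=cv2.inRange(hsv,(15,60,140),(32,255,255)); mk[:,:290]=0; mk[:,380:]=0; mk[:200]=0; mk[:195]=0; mk[255:]=0
for r in range(212,250,2): print(r,''.join('#' if v else '.' for v in mk[r,300:375]))
```

```text
35.2167 [0.4887 0.1698 0.2179] [179.9295  -0.0437 -87.3079] 0.07015509968881162
w [[413.0, 72.0], [180.0, 61.0], [180.0, -188.0], [438.0, -172.0]]
[185   0   9  26 102] [187.4804   9.4216] [[0.5742 0.0135 0.02  ]]
[312   0  20  39 405] [320.9111  18.5259] [[0.4567 0.0159 0.02  ]]
[369   0  13  45 566] [375.0318  21.3516] [[0.4086 0.0156 0.02  ]]
[403   0  18  47 609] [411.1987  22.688 ] [[0.3762 0.0148 0.02  ]]
[291  48  15   3  21] [298.1429  48.5238] [[0.4753 0.0419 0.02  ]]
[309  49  15   3  20] [317.1  49.3] [[0.4583 0.0417 0.02  ]]
[330  50  81  10 292] [375.8664  54.7774] [[0.4051 0.0435 0.02  ]]
t [[214.0, 268.0], [217.0, 196.0], [282.0, 198.0], [281.0, 269.0]]
[259 209   9  19 117] [263.0171 218.0684] [[ 0.5192 -0.0689  0.02  ]]
[228 237  17   5  36] [235.5556 239.2778] [[0.458  0.0069 0.02  ]]
[227 254  17   4  38] [234.3421 255.9474] [[0.4114 0.009  0.02  ]]
212 ...........................................................................
214 ..............########.....................................................
216 ..............#################........................
[... 600 characters left out ...]
###########################..............#########..........
234 ...............####################################.............##.........
236 ........................################################...................
238 ................................#######################....................
240 .........................................##############....................
242 ..................................................####.....................
244 ...........................................................................
246 ...........................................................................
248 ...........................................................................
```

A's handles now show inside the bin at (.458,.007) and (.411,.009), and C lies in there too. Next is firm clamp B.

Call:
apply_moves([
  {"translation": [0, 0, -0.04], "rotation": [0, 0, 0]},
  {"translation": [0, 0, -0.11], "rotation": [0, 0, 0]},
  {"translation": [0, 0, -0.18], "rotation": [0, 0, 0]},
  {"translation": [0, 0, -0.24], "rotation": [0, 0, 0]},
  {"translation": [0, 0, -0.29], "rotation": [0, 0, 0]},
  {"translation": [0, 0, -0.32], "rotation": [0, 0, 0]},
  {"translation": [0, 0, -0.336], "rotation": [0, 0, 0]},
  {"translation": [0, 0, -0.336], "rotation": [0, 0, 0]},
  {"translation": [0, 0, -0.336], "rotation": [0, 0, 0]},
  {"translation": [0, 0, -0.336], "rotation": [0, 0, 0]},
])

```text
t: 36.15
eef_pos: [0.4893, 0.1687, 0.1353]
ee_rot: [-3.141, 0.001, -1.526]
force: [0.2, 0.7, 0.6]
width: 0.0698
gripper_force: 0.0
```

Call:
apply_moves([
  {"translation": [0, 0, 0], "rotation": [0, 0, 0]},
  {"translation": [0, 0, 0], "rotation": [0, 0, 0]},
  {"translation": [0, 0, 0], "rotation": [0, 0, 0]},
  {"translation": [0, 0, 0], "rotation": [0, 0, 0]},
  {"translation": [0, 0, 0], "rotation": [0, 0, 0]},
  {"translation": [0, 0, 0], "rotation": [0, 0, 0]},
  {"translation": [0, 0, 0], "rotation": [0, 0, 0]},
  {"translation": [0, 0, 0], "rotation": [0, 0, 0]},
  {"translation": [0, 0, 0], "rotation": [0, 0, 0]},
  {"translation": [0, 0, 0], "rotation": [0, 0, 0]},
], jaw=0.22, newtons=30)

```text
t: 36.98
eef_pos: [0.4888, 0.1686, 0.1347]
ee_rot: [3.141, -0.0, -1.526]
force: [-2.1, -0.3, 3.3]
width: 0.0386
gripper_force: 30.0
```

B's jaws are open and the clamp is held at 38.6 mm. I'll lift it and hover beside the panel.

Call:
apply_moves([
  {"translation": [0, 0, 0.03], "rotation": [0, 0, 0]},
  {"translation": [0, 0, 0.08], "rotation": [0, 0, 0]},
  {"translation": [0, 0, 0.14], "rotation": [0, 0, 0]},
  {"translation": [0, 0, 0.21], "rotation": [0, 0, 0]},
  {"translation": [0, 0, 0.28], "rotation": [0, 0, 0]},
  {"translation": [0, -0.08, 0.31], "rotation": [0, 0, 0]},
  {"translation": [0, -0.2, 0.31], "rotation": [0, 0, 0]},
  {"translation": [0, -0.35, 0.31], "rotation": [0, 0, 0]},
  {"translation": [0, -0.5, 0.31], "rotation": [0, 0, 0]},
  {"translation": [0, -0.65, 0.31], "rotation": [0, 0, 0]},
])

```text
t: 37.82
eef_pos: [0.4887, 0.0048, 0.2125]
ee_rot: [-3.141, 0.0, -1.525]
force: [1.0, -0.4, -1.4]
width: 0.0382
gripper_force: 30.0
```

Call:
apply_moves([
  {"translation": [0, -0.15, 0], "rotation": [0, 0, -0.06]},
  {"translation": [0, -0.3, 0], "rotation": [0, 0, -0.12]},
  {"translation": [0.01, -0.45, 0], "rotation": [0, 0, -0.2]},
  {"translation": [0.03, -0.6, 0], "rotation": [0, 0, -0.28]},
  {"translation": [0.05, -0.7, 0], "rotation": [0, 0, -0.36]},
  {"translation": [0.06, -0.75, 0], "rotation": [0, 0, -0.42]},
  {"translation": [0.06, -0.762, 0], "rotation": [0, 0, -0.447]},
  {"translation": [0.06, -0.762, 0], "rotation": [0, 0, -0.447]},
  {"translation": [0.06, -0.762, 0], "rotation": [0, 0, -0.447]},
  {"translation": [0.06, -0.762, 0], "rotation": [0, 0, -0.447]},
])

```text
t: 38.65
eef_pos: [0.5038, -0.1836, 0.2122]
ee_rot: [3.142, 0.0, -1.758]
force: [0.7, 0.5, -0.4]
width: 0.0382
gripper_force: 30.0
```

Run:
```python
from h import *
np.set_printoptions(precision=4,suppress=True)
s=get_state(); print(s['t'],s['eef_pos'],np.degrees(s['ee_rot']),s['width'],s['force'])
w=camera_model("wrist"); c=grab_frame("wrist"); np.save("w5.npy",c); np.save("w5m.npy",w,allow_pickle=True)
g=cv2.cvtColor(c,cv2.COLOR_BGR2GRAY)
print(proj(w,[(.5067,-.194,.095),(.4928,-.267,.095),(.4789,-.340,.095),(.4928,-.267,.024)]))
for r in range(60,260,20): print(r,g[r,225:335:3])
```

```text
38.65 [ 0.5038 -0.1836  0.2122] [ 179.9979    0.0049 -100.7371] 0.03824282587407243 [ 0.7007  0.5054 -0.3517]
[[270.3947 195.2959]
 [269.8941  92.4106]
 [269.3924 -22.6599]
 [271.339   97.7615]]
60 [203 203 201 200 189 199 201 194 180 186 192 117 118 203 194 149 197 167
 177 205 197 186 184 192 191 190 174 177 176 175 173 173 175 178 181 179
 177]
80 [143 144 144 144 144 150 199 193 177 183 189 170 123 201 195 155 195 155
 184 203 199 182 183 188 190 189 165 137 137 137 138 137 137 137 137 137
 137]
100 [140 142 143 143 141 177 196 192 186 184 186 124 126 197 193 162 193 164
 188 201 196 190 186 186 187 185 149 140 138 139 139 138 138 138 137 136
 136]
120 [132 128 129 133 138 122 130 125 122 123 123 119 115 195 193 167 191 153
 195 197 193 189 193 189 185 185 141 138 137 138 139 137 137 138 138 138
 137]
140 [137 135 133 134 134 119 126 123 119 121 123 121 113 123 119 114 128 100
 124 125 120 118 122 124 119 109 125 136 137 136 137 138 137 138 137 137
 138]
160 [133 133 133 132 131 118 125 121 119 121 122 123 109 122 123 123 120  99
 123 123 117 118 121 123 121 110 137 135 136 133 131 133 129 130 134 132
 133]
180 [130 129 130 130 130 130 131 131 131 131 133 133 133 120 121 123 120 134
 134 135 134 134 135 135 134 134 135 134 135 137 135 136 136 137 134 136
 136]
200 [134 136 135 135 134 135 135 135 134 135 135 134 133 133 133 132 133 132
 132 132 130 132 131 131 132 133 134 136 134 136 136 136 147 135 136 136
 136]
220 [142 146 146 146 144 142 142 146  62  67  69  64  74 125 146 148  75  70
  77  77 225 222 169  83  76  80  80  74 213 214 214 216 216 218 220 220
 221]
240 [138 139 139 139 146  28  29  27  29  25  75  69  69  92  59  98 108 117
 123 103  99  52  92  74  74  78  31  34  37  40  37 147 145 145 150 113
  77]
```

Run:
```python
from h import *
np.set_printoptions(precision=4,suppress=True)
w=np.load("w5m.npy",allow_pickle=True).item(); g=cv2.cvtColor(np.load("w5.npy"),cv2.COLOR_BGR2GRAY)
for r in (20,70,125,165,176,180,184,188,192): print(r,g[r,255:285])
```

```text
20 [188 189 189 189 189 189 190 189 193 198 196 194 194 198 166 104 163 202
 196 195 193 194 147 155 190 188 187 187 187 187]
70 [192 169 117 121 122 123 121 122 170 205 199 197 195 195 143 151 202 199
 196 197 199 159  97 142 184 203 208 204 204 202]
125 [122 120 119 119 118 117 112 158 195 197 193 192 195 159 125 174 198 194
 192 191 167 136 147 173 195 201 199 197 196 194]
165 [124 124 125 125 125 123 109 111 123 122 121 124 124  94  97 121 120 121
 121 122 109  93 103 119 124 123 123 122 118 118]
176 [133 132 133 133 134 134 135 127 121 120 120 123 122  93 100 123 120 121
 118 122 132 135 134 133 134 135 133 135 136 134]
180 [133 133 133 133 133 132 133 128 120 120 121 121 121  95 101 123 121 120
 120 121 129 134 134 133 134 134 132 135 134 134]
184 [133 134 132 133 132 133 132 127 120 120 119 120 126 103 103 122 120 120
 119 120 129 134 134 131 133 133 132 132 132 133]
188 [133 133 133 132 133 134 134 127 121 121 121 121 124 101 104 121 121 121
 120 119 126 133 133 130 132 131 131 131 131 130]
192 [132 133 133 133 133 133 132 127 120 118 119 121 123  99 103 122 120 119
 119 115 123 132 131 130 130 129 128 128 128 130]
```

Run:
```python
from h import *
np.set_printoptions(precision=4,suppress=True)
w=np.load("w5m.npy",allow_pickle=True).item()
P=plane(w,[(268.6,188),(268.9,125),(269.4,70),(270,20)],.095); print(P)
k=np.polyfit(P[:,1],P[:,0],1); print(k,np.degrees(np.arctan(k[0])),[(y,np.polyval(k,y)) for y in (-.301,-.233)])
s=get_state(); c=camera_model("wrist")
# shoulder of held clamp: where does the coil/pin of held clamp lie (centre column)
g=cv2.cvtColor(np.load("w5.npy"),cv2.COLOR_BGR2GRAY)
for r in (206,212,218,224,228): print(r,g[r,235:320:2])
print(proj(w,s['eef_pos']+np.array([0,0,-.03])),proj(w,s['eef_pos']+np.array([0,0,-.07])))
```

```text
[[ 0.507  -0.1997  0.095 ]
 [ 0.4978 -0.245   0.095 ]
 [ 0.4902 -0.2819  0.095 ]
 [ 0.4836 -0.3137  0.095 ]]
[0.2048 0.5479] 11.571914075547081 [(-0.301, np.float64(0.486280280306557)), (-0.233, np.float64(0.5002039416113971))]
206 [135 133 135 134 135 134 134 105  68  62  68  61  56  85 136 133 132 134
 133 133 132 132 132 131 133 132 133 131 134 111  76  76  77  75  78  79
 136 135 135 135 136 136 138]
212 [134 135 135 135 133 135 138  62  67  59  75  76  76  75 111 134 133 134
 133 132 134 133 133 133 132 132 129 132 134  80  86  87  87  81  81  80
 116 135 135 135 135 135 135]
218 [134 134 133 133 134 134 137  61  69  69  66  69  75  73 112 132 132 136
 138 142 147 105 107 140 133 129 130 129 112  79  83  85  76  82  83  80
 117 182 212 212 214 215 216]
224 [144 145 143 144 144 146 134  63  64  64  70  66  67  67  66  66  66  67
  65  81  98 105 106  98  70  68  68  69  70  72  75  74  78  75  76  74
 174 214 211 213 213 213 214]
228 [144 143 141 142 143 143 145  64  63  64  65  66  95  85  87 107 106 106
 106 108 106 106 105 105 107 106 108 108  94  94  92  79  72  74  71  71
 177 215 213 213 214 213 213]
[[276.6666 246.1652]] [[276.6996 225.2872]]
```

Call:
apply_moves([
  {"translation": [-0.01, -0.08, 0], "rotation": [0, 0, -0.027]},
  {"translation": [-0.03, -0.2, 0], "rotation": [0, 0, -0.027]},
  {"translation": [-0.05, -0.33, 0], "rotation": [0, 0, -0.027]},
  {"translation": [-0.065, -0.43, 0], "rotation": [0, 0, -0.027]},
  {"translation": [-0.071, -0.464, 0], "rotation": [0, 0, -0.027]},
  {"translation": [-0.071, -0.464, 0], "rotation": [0, 0, -0.027]},
  {"translation": [-0.071, -0.464, 0], "rotation": [0, 0, -0.027]},
  {"translation": [-0.071, -0.464, -0.02], "rotation": [0, 0, -0.027]},
  {"translation": [-0.071, -0.464, -0.05], "rotation": [0, 0, -0.027]},
  {"translation": [-0.071, -0.464, -0.08], "rotation": [0, 0, -0.027]},
])

```text
t: 39.53
eef_pos: [0.4863, -0.2993, 0.1915]
ee_rot: [-3.141, 0.0, -1.772]
force: [0.4, -0.9, -1.3]
width: 0.0378
gripper_force: 30.0
```

Call:
apply_moves([
  {"translation": [0, 0, -0.02], "rotation": [0, 0, 0]},
  {"translation": [0, 0, -0.04], "rotation": [0, 0, 0]},
  {"translation": [0, 0, -0.06], "rotation": [0, 0, 0]},
  {"translation": [0, 0, -0.08], "rotation": [0, 0, 0]},
  {"translation": [0, 0, -0.1], "rotation": [0, 0, 0]},
  {"translation": [0, 0, -0.12], "rotation": [0, 0, 0]},
  {"translation": [0, 0, -0.13], "rotation": [0, 0, 0]},
  {"translation": [0, 0, -0.14], "rotation": [0, 0, 0]},
  {"translation": [0, 0, -0.14], "rotation": [0, 0, 0]},
  {"translation": [0, 0, -0.14], "rotation": [0, 0, 0]},
])

```text
t: 40.37
eef_pos: [0.4861, -0.3004, 0.1571]
ee_rot: [3.141, -0.0, -1.774]
force: [0.4, -0.4, -0.7]
width: 0.0382
gripper_force: 30.0
```

Call:
apply_moves([
  {"translation": [0, 0, -0.02], "rotation": [0, 0, 0]},
  {"translation": [0, 0, -0.04], "rotation": [0, 0, 0]},
  {"translation": [0, 0, -0.06], "rotation": [0, 0, 0]},
  {"translation": [0, 0, -0.075], "rotation": [0, 0, 0]},
  {"translation": [0, 0, -0.085], "rotation": [0, 0, 0]},
  {"translation": [0, 0, -0.086], "rotation": [0, 0, 0]},
  {"translation": [0, 0, -0.086], "rotation": [0, 0, 0]},
  {"translation": [0, 0, -0.086], "rotation": [0, 0, 0]},
  {"translation": [0, 0, -0.086], "rotation": [0, 0, 0]},
  {"translation": [0, 0, -0.086], "rotation": [0, 0, 0]},
])

```text
t: 41.2
eef_pos: [0.4862, -0.3004, 0.1357]
ee_rot: [-3.141, -0.0, -1.774]
force: [0.3, -0.3, -0.5]
width: 0.0379
gripper_force: 30.0
```

Call:
apply_moves([
  {"translation": [0, 0, 0], "rotation": [0, 0, 0]},
  {"translation": [0, 0, 0], "rotation": [0, 0, 0]},
  {"translation": [0, 0, 0], "rotation": [0, 0, 0]},
  {"translation": [0, 0, 0], "rotation": [0, 0, 0]},
  {"translation": [0, 0, 0], "rotation": [0, 0, 0]},
  {"translation": [0, 0, 0.05], "rotation": [0, 0, 0]},
  {"translation": [0, 0, 0.13], "rotation": [0, 0, 0]},
  {"translation": [0, 0, 0.22], "rotation": [0, 0, 0]},
  {"translation": [0, 0, 0.3], "rotation": [0, 0, 0]},
  {"translation": [0, 0, 0.34], "rotation": [0, 0, 0]},
], jaw=-0.8)

```text
t: 42.03
eef_pos: [0.487, -0.3009, 0.2234]
ee_rot: [-3.138, -0.001, -1.774]
force: [-0.7, -0.0, -0.0]
width: 0.0786
gripper_force: 0.0
```

Call:
apply_moves([
  {"translation": [0, 0.08, 0], "rotation": [0, 0, 0.04]},
  {"translation": [0, 0.2, 0], "rotation": [0, 0, 0.1]},
  {"translation": [0, 0.34, 0], "rotation": [0, 0, 0.16]},
  {"translation": [0, 0.48, 0], "rotation": [0, 0, 0.22]},
  {"translation": [0, 0.62, 0], "rotation": [0, 0, 0.3]},
  {"translation": [0, 0.76, 0], "rotation": [0, 0, 0.37]},
  {"translation": [0, 0.85, 0], "rotation": [0, 0, 0.43]},
  {"translation": [0, 0.9, 0], "rotation": [0, 0, 0.47]},
  {"translation": [0, 0.95, 0], "rotation": [0, 0, 0.47]},
  {"translation": [0, 1, 0], "rotation": [0, 0, 0.47]},
])

```text
t: 42.87
eef_pos: [0.4858, -0.0493, 0.2203]
ee_rot: [3.141, 0.0, -1.527]
force: [0.5, 0.3, -0.7]
width: 0.0788
gripper_force: 0.0
```

Call:
apply_moves([
  {"translation": [0, 0.1, 0], "rotation": [0, 0, 0]},
  {"translation": [0, 0.22, 0], "rotation": [0, 0, 0]},
  {"translation": [0, 0.35, 0], "rotation": [0, 0, 0]},
  {"translation": [0, 0.48, 0], "rotation": [0, 0, 0]},
  {"translation": [0, 0.61, 0], "rotation": [0, 0, 0]},
  {"translation": [0, 0.73, 0], "rotation": [0, 0, 0]},
  {"translation": [0, 0.83, 0], "rotation": [0, 0, 0]},
  {"translation": [0, 0.9, 0], "rotation": [0, 0, 0]},
  {"translation": [0, 0.95, 0], "rotation": [0, 0, 0]},
  {"translation": [0, 1, 0], "rotation": [0, 0, 0]},
])

```text
t: 43.7
eef_pos: [0.4858, 0.2005, 0.2202]
ee_rot: [3.141, -0.0, -1.527]
force: [0.4, -0.1, 0.3]
width: 0.079
gripper_force: 0.0
```

Run:
```python
from h import *
np.set_printoptions(precision=4,suppress=True)
s=get_state(); print(s['t'],s['eef_pos'],np.degrees(s['ee_rot']),s['width'])
t=camera_model("top"); b=grab_frame("top"); d=grab_frame("side"); m=camera_model("side")
# expected handle tips of B on the panel and of things in the bin: dark blobs, in both views
e=np.array([np.sin(0),0,0]); n=np.array([np.cos(-.202),np.sin(-.202),0])
tip=[np.array([.4863,-.301,.104+.04])+k*.022*n for k in (1,-1)]
print("expect top",proj(t,tip).round(1).tolist(),"side",proj(m,tip).round(1).tolist())
for im,mm,nm,reg in ((b,t,"top",(295,200,390,260)),(d,m,"side",(225,150,330,240)),(b,t,"topbin",(205,190,290,275))):
    mk=cv2.inRange(cv2.cvtColor(im,cv2.COLOR_BGR2HSV),(0,0,0),(180,255,45)); k,l,st,ce=cv2.connectedComponentsWithStats(mk)
    for i in range(1,k):
        if st[i,4]>15 and reg[0]<ce[i][0]<reg[2] and reg[1]<ce[i][1]<reg[3]: print(nm,st[i],ce[i].round(1))
```

```text
43.7 [0.4858 0.2005 0.2202] [179.9561  -0.0234 -87.5033] 0.07900376990530396
expect top [[355.2, 220.2], [351.7, 237.2]] side [[270.9, 162.8], [286.0, 164.4]]
top [351 218  10   6  42] [355.5 220.6]
top [348 233  10   4  26] [352.7 234.7]
side [ 280  160   53   68 2674] [304.3 194.6]
side [223 212   6  11  39] [225.5 217.4]
side [287 237  10   3  25] [291.6 238. ]
topbin [226 198  21   6  26] [234.1 198.6]
topbin [259 209  10  19 123] [263.1 218.1]
topbin [225 212   1  19  19] [225. 221.]
topbin [228 237  17   5  39] [235.2 239.2]
topbin [224 239   1  19  19] [224. 248.]
topbin [226 254  19   5  41] [234.2 256. ]
```

B sits on the panel as expected. Next is D.

Call:
apply_moves([
  {"translation": [-0.005, 0.1, 0], "rotation": [0, 0, 0]},
  {"translation": [-0.01, 0.25, 0], "rotation": [0, 0, 0]},
  {"translation": [-0.01, 0.349, 0], "rotation": [0, 0, 0]},
  {"translation": [-0.01, 0.349, -0.06], "rotation": [0, 0, 0]},
  {"translation": [-0.01, 0.349, -0.14], "rotation": [0, 0, 0]},
  {"translation": [-0.01, 0.349, -0.22], "rotation": [0, 0, 0]},
  {"translation": [-0.01, 0.349, -0.29], "rotation": [0, 0, 0]},
  {"translation": [-0.01, 0.349, -0.335], "rotation": [0, 0, 0]},
  {"translation": [-0.01, 0.349, -0.344], "rotation": [0, 0, 0]},
  {"translation": [-0.01, 0.349, -0.344], "rotation": [0, 0, 0]},
])

```text
t: 44.63
eef_pos: [0.4835, 0.2858, 0.1339]
ee_rot: [3.14, -0.001, -1.529]
force: [0.0, -0.1, 0.2]
width: 0.0789
gripper_force: 0.0
```

Call:
apply_moves([
  {"translation": [0, 0, 0], "rotation": [0, 0, 0]},
  {"translation": [0, 0, 0], "rotation": [0, 0, 0]},
  {"translation": [0, 0, 0], "rotation": [0, 0, 0]},
  {"translation": [0, 0, 0], "rotation": [0, 0, 0]},
  {"translation": [0, 0, 0], "rotation": [0, 0, 0]},
  {"translation": [0, 0, 0], "rotation": [0, 0, 0]},
  {"translation": [0, 0, 0], "rotation": [0, 0, 0]},
  {"translation": [0, 0, 0], "rotation": [0, 0, 0]},
  {"translation": [0, 0, 0], "rotation": [0, 0, 0]},
  {"translation": [0, 0, 0], "rotation": [0, 0, 0]},
], jaw=0.22, newtons=30)

```text
t: 45.47
eef_pos: [0.4835, 0.2869, 0.135]
ee_rot: [3.141, 0.0, -1.528]
force: [-3.5, 0.2, 5.6]
width: 0.0382
gripper_force: 30.1
```

Call:
apply_moves([
  {"translation": [0, 0, 0.03], "rotation": [0, 0, 0]},
  {"translation": [0, 0, 0.08], "rotation": [0, 0, 0]},
  {"translation": [0, 0, 0.14], "rotation": [0, 0, 0]},
  {"translation": [0, 0, 0.21], "rotation": [0, 0, 0]},
  {"translation": [0, 0, 0.28], "rotation": [0, 0, 0]},
  {"translation": [0, -0.06, 0.31], "rotation": [0, 0, 0]},
  {"translation": [0, -0.17, 0.31], "rotation": [0, 0, 0]},
  {"translation": [0, -0.3, 0.31], "rotation": [0, 0, 0]},
  {"translation": [0, -0.45, 0.31], "rotation": [0, 0, 0]},
  {"translation": [0, -0.6, 0.31], "rotation": [0, 0, 0]},
])

```text
t: 46.3
eef_pos: [0.4829, 0.1351, 0.2119]
ee_rot: [3.141, -0.0, -1.527]
force: [0.8, 0.2, -1.1]
width: 0.038
gripper_force: 30.0
```

Call:
apply_moves([
  {"translation": [0, -0.12, 0], "rotation": [0, 0, -0.03]},
  {"translation": [0, -0.24, 0], "rotation": [0, 0, -0.07]},
  {"translation": [0.01, -0.36, 0], "rotation": [0, 0, -0.12]},
  {"translation": [0.02, -0.48, 0], "rotation": [0, 0, -0.18]},
  {"translation": [0.03, -0.6, 0], "rotation": [0, 0, -0.24]},
  {"translation": [0.04, -0.71, 0], "rotation": [0, 0, -0.3]},
  {"translation": [0.05, -0.81, 0], "rotation": [0, 0, -0.36]},
  {"translation": [0.06, -0.9, 0], "rotation": [0, 0, -0.42]},
  {"translation": [0.066, -0.96, 0], "rotation": [0, 0, -0.46]},
  {"translation": [0.066, -1, 0], "rotation": [0, 0, -0.47]},
])

```text
t: 47.13
eef_pos: [0.4996, -0.115, 0.2119]
ee_rot: [3.141, -0.0, -1.777]
force: [0.2, -0.1, -0.9]
width: 0.0377
gripper_force: 30.0
```

Call:
apply_moves([
  {"translation": [0, -0.06, 0], "rotation": [0, 0, 0]},
  {"translation": [0, -0.17, 0], "rotation": [0, 0, 0]},
  {"translation": [0, -0.29, 0], "rotation": [0, 0, 0]},
  {"translation": [0, -0.4, 0], "rotation": [0, 0, 0]},
  {"translation": [0, -0.46, 0], "rotation": [0, 0, 0]},
  {"translation": [0, -0.477, 0], "rotation": [0, 0, 0]},
  {"translation": [0, -0.477, 0], "rotation": [0, 0, 0]},
  {"translation": [0, -0.477, 0], "rotation": [0, 0, 0]},
  {"translation": [0, -0.477, -0.03], "rotation": [0, 0, 0]},
  {"translation": [0, -0.477, -0.06], "rotation": [0, 0, 0]},
])

```text
t: 47.97
eef_pos: [0.5004, -0.2314, 0.1969]
ee_rot: [-3.141, 0.0, -1.773]
force: [-0.7, -0.4, -1.0]
width: 0.0375
gripper_force: 30.0
```

Call:
apply_moves([
  {"translation": [0, 0, -0.02], "rotation": [0, 0, 0]},
  {"translation": [0, 0, -0.04], "rotation": [0, 0, 0]},
  {"translation": [0, 0, -0.06], "rotation": [0, 0, 0]},
  {"translation": [0, 0, -0.08], "rotation": [0, 0, 0]},
  {"translation": [0, 0, -0.1], "rotation": [0, 0, 0]},
  {"translation": [0, 0, -0.12], "rotation": [0, 0, 0]},
  {"translation": [0, 0, -0.14], "rotation": [0, 0, 0]},
  {"translation": [0, 0, -0.15], "rotation": [0, 0, 0]},
  {"translation": [0, 0, -0.16], "rotation": [0, 0, 0]},
  {"translation": [0, 0, -0.16], "rotation": [0, 0, 0]},
])

```text
t: 48.8
eef_pos: [0.4998, -0.2323, 0.1565]
ee_rot: [3.141, -0.0, -1.774]
force: [-0.7, 0.3, -1.0]
width: 0.0373
gripper_force: 30.0
```

Call:
apply_moves([
  {"translation": [0, 0, -0.02], "rotation": [0, 0, 0]},
  {"translation": [0, 0, -0.04], "rotation": [0, 0, 0]},
  {"translation": [0, 0, -0.06], "rotation": [0, 0, 0]},
  {"translation": [0, 0, -0.075], "rotation": [0, 0, 0]},
  {"translation": [0, 0, -0.085], "rotation": [0, 0, 0]},
  {"translation": [0, 0, -0.087], "rotation": [0, 0, 0]},
  {"translation": [0, 0, -0.087], "rotation": [0, 0, 0]},
  {"translation": [0, 0, -0.087], "rotation": [0, 0, 0]},
  {"translation": [0, 0, -0.087], "rotation": [0, 0, 0]},
  {"translation": [0, 0, -0.087], "rotation": [0, 0, 0]},
])

```text
t: 49.63
eef_pos: [0.5002, -0.2324, 0.1354]
ee_rot: [-3.141, -0.0, -1.774]
force: [0.2, 0.1, -0.5]
width: 0.0379
gripper_force: 30.0
```

Call:
apply_moves([
  {"translation": [0, 0, 0], "rotation": [0, 0, 0]},
  {"translation": [0, 0, 0], "rotation": [0, 0, 0]},
  {"translation": [0, 0, 0], "rotation": [0, 0, 0]},
  {"translation": [0, 0, 0], "rotation": [0, 0, 0]},
  {"translation": [0, 0, 0], "rotation": [0, 0, 0]},
  {"translation": [0, 0, 0.05], "rotation": [0, 0, 0]},
  {"translation": [0, 0, 0.13], "rotation": [0, 0, 0]},
  {"translation": [0, 0, 0.22], "rotation": [0, 0, 0]},
  {"translation": [0, 0, 0.3], "rotation": [0, 0, 0]},
  {"translation": [0, 0, 0.4], "rotation": [0, 0, 0]},
], jaw=-0.8)

```text
t: 50.47
eef_pos: [0.4995, -0.2322, 0.2356]
ee_rot: [3.14, 0.0, -1.774]
force: [1.0, -0.6, -0.5]
width: 0.079
gripper_force: 0.0
```

Call:
apply_moves([
  {"translation": [0, 0.1, 0.1], "rotation": [0, 0, 0]},
  {"translation": [0, 0.2, 0.2], "rotation": [0, 0, 0]},
  {"translation": [0, 0.35, 0.25], "rotation": [0, 0, 0]},
  {"translation": [0, 0.5, 0.3], "rotation": [0, 0, 0]},
  {"translation": [0, 0.65, 0.3], "rotation": [0, 0, 0]},
  {"translation": [0, 0.8, 0.3], "rotation": [0, 0, 0]},
  {"translation": [0, 0.9, 0.3], "rotation": [0, 0, 0]},
  {"translation": [0, 0.97, 0.3], "rotation": [0, 0, 0]},
  {"translation": [0, 1, 0.3], "rotation": [0, 0, 0]},
  {"translation": [0, 1, 0.3], "rotation": [0, 0, 0]},
])

```text
t: 51.3
eef_pos: [0.5001, 0.0189, 0.3104]
ee_rot: [3.141, 0.0, -1.772]
force: [0.8, 0.6, 0.0]
width: 0.0791
gripper_force: 0.0
```

Call:
apply_moves([
  {"translation": [0, 0.1, 0], "rotation": [0, 0, 0]},
  {"translation": [0, 0.2, 0], "rotation": [0, 0, 0]},
  {"translation": [0, 0.35, 0], "rotation": [0, 0, 0]},
  {"translation": [0, 0.5, 0], "rotation": [0, 0, 0]},
  {"translation": [0, 0.65, 0], "rotation": [0, 0, 0]},
  {"translation": [0, 0.8, 0], "rotation": [0, 0, 0]},
  {"translation": [0, 0.8, 0], "rotation": [0, 0, 0]},
  {"translation": [0, 0.8, 0], "rotation": [0, 0, 0]},
  {"translation": [0, 0.8, 0], "rotation": [0, 0, 0]},
  {"translation": [0, 0.8, 0], "rotation": [0, 0, 0]},
])

```text
t: 52.13
eef_pos: [0.5003, 0.2163, 0.3104]
ee_rot: [3.141, -0.0, -1.775]
force: [-0.0, -0.0, 0.3]
width: 0.0788
gripper_force: 0.0
```

Run:
```python
from h import *
np.set_printoptions(precision=4,suppress=True)
s=get_state(); print(s['t'],s['eef_pos'],s['width'],s['force'])
t=camera_model("top"); b=grab_frame("top"); m=camera_model("side"); d=grab_frame("side"); w=camera_model("wrist"); c=grab_frame("wrist")
n=np.array([np.cos(-.202),np.sin(-.202),0])
for p in [(.4863,-.301,.144),(.5,-.233,.144)]:
    tip=[np.array(p)+k*.022*n for k in (1,-1)]; print("expect top",proj(t,tip).round(1).tolist(),"side",proj(m,tip).round(1).tolist())
for im,nm,reg in ((b,"top",(295,200,390,260)),(d,"side",(225,150,330,240)),(b,"topbin",(205,190,290,275)),(c,"wrist",(0,0,560,220))):
    mk=cv2.inRange(cv2.cvtColor(im,cv2.COLOR_BGR2HSV),(0,0,0),(180,255,45)); k,l,st,ce=cv2.connectedComponentsWithStats(mk)
    for i in range(1,k):
        if st[i,4]>15 and reg[0]<ce[i][0]<reg[2] and reg[1]<ce[i][1]<reg[3]: print(nm,st[i],ce[i].round(1), plane(w,[ce[i]],.03)[0] if nm=="wrist" else "")
```

```text
52.1333 [0.5003 0.2163 0.3104] 0.07876717709150274 [-0.0027 -0.0485  0.2721]
expect top [[355.2, 220.2], [351.7, 237.2]] side [[270.9, 162.8], [286.0, 164.4]]
expect top [[328.3, 214.3], [324.7, 231.3]] side [[267.5, 177.2], [283.2, 178.8]]
top [326 212   8   6  34] [329.4 214.8] 
top [351 218  10   6  42] [355.5 220.6] 
top [322 227   9   4  21] [326.2 228.8] 
top [348 233  10   4  27] [352.8 234.7] 
side [ 272  118   62   76 3320] [300.6 156.1] 
side [ 243  191  106   52 1195] [306.8 217.3] 
side [279 203  11   4  33] [284.1 204.6] 
side [222 212   7  11  39] [225.3 217.6] 
side [255 221  17  12 126] [263.5 227.1] 
topbin [226 198  21   6  26] [234.1 198.6] 
topbin [259 209  10  19 123] [263.1 218.1] 
topbin [225 212   1  19  19] [225. 221.] 
topbin [228 237  17   5  39] [235.2 239.2] 
topbin [224 239   1  20  20] [224.  248.5] 
topbin [226 254  19   5  41] [234.2 256. ] 
wrist [171   0  12  29 155] [176.6  13.8] [0.5705 0.0204 0.03  ]
wrist [275   0   8   6  42] [278.2   2.3] [0.4604 0.0324 0.03  ]
wrist [ 179    0  177   39 1255] [269.5  17.6] [0.4727 0.0455 0.03  ]
wrist [ 449    0   37   81 1833] [463.2  38.6] [0.2669 0.1081 0.03  ]
wrist [ 504    0   36   58 1590] [520.2  26.2] [0.2015 0.1069 0.03  ]
wrist [534  53   3  13  19] [534.4  58.3] [0.1875 0.1439 0.03  ]
wrist [536  66   6   6  16] [538.2  69.4] [0.1838 0.1567 0.03  ]
```

Both firm clamps are on the panel where expected, both tired ones lie in the bin, and the arm is clear.

```bash
python3 -c "
from station import *
print(job_done())"
```

```text
the job is handed in; nothing more can be done
None
```

The job is handed in: the two firm clamps are clipped over the panel's top edge and the two tired ones are in the scrap bin, though both tired ones slipped on first release (one came out onto the bench, one hung over the bin wall) and had to be put back.

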